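# Level the seedling lamp on its threaded posts

## Robot

A 7-joint arm with a two-finger parallel gripper is mounted at the origin on the work surface. World frame = base frame: x ahead of the robot, y to its left, z up, the work surface at z = 0. Lengths are in mm, angles in rad, forces in N, time in s.
With the tool pointing down it reaches from about 400 to 875 mm from the base axis. Payload 4.4 kg.
Tool frame: the origin (TCP) lies midway between the tips of the shut fingers; the grasp point (between the pads) lies 19 mm behind it; z points along the fingers, y is the direction in which the jaws open and shut (so a half turn about z gives the same grasp; the last joint's range is limited). The gripper opens to 85 mm and grips with 20 to 120 N. Pads are 22 mm wide; open, the fingers measure 114 mm over their backs; the gripper's body (76 mm by 85 mm) begins 54 mm behind the grasp point. The pads swing forward as they close: fully open they stand 13 mm farther back than shut.
Start: joints at [-1.251, 0.628, 0.038, 1.517, -0.027, 0.996, -0.02], TCP at [244.573, 602.247, 231.313] pointing down, gripper open.
Joint ranges: [-3.06, 3.06], [-0.37, 2.12], [-1.25, 1.32], [0.18, 2.47], [-1.1, 4.24], [0.23, 1.98], [-2.94, 2.94]. Speed limits (rad/s): [2.57, 2.57, 3.14, 3.14, 3.14, 3.14, 3.14].

## Interface

Orientations are given as a unit quaternion [x, y, z, w].
In Python, from workcell import robot, cams, job, models gives the robot as it stands. The module is installed in compiled form; this text tells all that it offers.
- The arm moves only by the tool drive_tool, never from a script. Its argument "moves" is a list of rows, each an object of numbers: "x", "y", "z": the shift along the tool's x, y, z in m; "rx", "ry", "rz": the turn, a rotation vector about the tool's x, y, z in rad; "fingers": the closure, from 0 (fully open) to 1 (shut). In form: [{"x": .., "y": .., "z": .., "rx": .., "ry": .., "rz": .., "fingers": ..}, ...]. A call has 1 to 20 rows; each row is the pose to reach, as a shift and turn from the pose commanded when the call began, along the tool's axes at that moment; what a row does not reach only later rows make up. A row lasts 1/12 s, in which the tool goes at most 41.7 mm and 7.16 degrees, less where a joint would pass 70% of its speed; a pose out of reach is approached as far as the arm can. A call with a gripper value outside its range is refused whole. The fingers move at their own pace and stop on an object; "grip_force" is the grip in N (left out, the last holds). Time passes only in rows, so rows that repeat a pose let the fingers close. It gives the time, the measured TCP pose, the force and the opening at its end, in the units of the state.
- robot.read_state(): the state, without advancing time (a new reading comes with each control period).
- cams.camera(name): name is "scene" or "side" or "wrist"; returns (picture, depth): 384x512x3 uint8, red, green, blue; 384x512 float32, mm along the optical axis (not along the pixel's ray), 0 where there is no reading.
- cams.camera_model(name): a dict with "fx", "fy", "cx", "cy" (pixels), "D" ([k1, k2, p1, p2, k3] as OpenCV has them; the pictures are not rectified), "origin" and "rotation" of the camera in the world; the wrist camera has in their place "T_tool_cam" (4x4, takes a point from camera to tool coordinates, whose origin is the TCP and whose axes are the flange's). Camera axes: x right, y down, z forward; pixel columns grow to the right and rows downward; lengths in mm; the calibration is good to about 2 mm. A picture is of the moment at which its call begins: read the wrist's pose just before it. camera_model takes no time and is no camera call.
- job.sign_off(): hands the job in, once; it reports no verdict.
Trained networks look in the newest picture that a camera, given by its name, has taken for a name from the list of things; names that differ only in an ending like _2 or _b are one class to them, and where a whole thing is asked for, a point or a joint stands for the part that bears it (a point fixed in the world has none). Each returns a list of dicts, best first, with "p" (0 to 1); they miss things now and then, are a little off and sometimes report something else, mostly with a low value. They report only what shows in the picture. A call takes as long as a camera call.
- models.regions_of(camera, thing): "region" (384x512 bool, what is visible of it) and "rect" ([centre column, centre row, width, height] in pixels, round what is visible of it).
The state is a dict: "time": time; "joint_pos": joint angles; "dq": joint speeds; "joint_torque": joint torques, N m; "position": TCP position; "ee_rot": TCP orientation; "wrist_force": force on the tool from outside, world axes, zero at the start; "ft_torque": the same for the moment, N m; "width": finger opening in mm.
Only numpy, scipy, OpenCV 4.12 (cv2) and the standard library are available. Lean on these libraries where they do the work, as an engineer would, in place of code of your own. Each camera call takes 0.05 s, during which the arm holds its last target.

## Task

The seedling lamp slopes because the collar under one end has been left too low. Lift the lamp off and lay it down clear of its posts, spin the low knurled collar up its threaded post until it is level with the collar on the other post (leave that one where it is), then put the lamp back with a fork round each post so that it rests level on both collars. Do not let the lamp drop, and leave the other things on the bench alone.

Things in the scene. Friction and masses are not known exactly. Their poses are not given: they have to be found in the camera images.
- stand: Lamp stand, fixed to the bench: pine base 100 (x) by 360 (y) by 18 mm thick, origin at the centre of its underside on the bench. On it an empty grey cell tray 92 by 210 mm, rim 63 mm above the bench. Two upright steel threaded posts, 14 mm in diameter, stand 140 mm from the centre on the stand's +y and -y axis; their tops are 168 mm above the bench.
- low_collar_top (a point): Collar to be raised: knurled aluminium ring nut 44 mm in diameter, 16 mm high, on one post (+y or -y, it varies). Point: post's axis at the collar's top face; turns and rises with it. Coarse right-hand thread: climbs 12 mm per turn counter-clockwise seen from above, stays where left (0.12 N m friction). Starts 8 to 12 mm below the other collar; the post stands 11 to 23 mm above its top.
- set_collar_top (a point): The same point of the identical collar on the other post, which is already at the right height (its top 11 to 13 mm below the post's top) and must not be turned.
- lamp_centre (a point): Centre of the lamp, half-way up. LED bar, about 0.4 kg, body 34 mm wide (x), 226 long (y), 36 high (z up). At each end a flat steel fork plate 50 mm wide, 5 thick, reaching to 165 mm from the centre, underside 6 mm below this point, with a 20 mm wide slot open at the outer end and starting 129 mm from the centre. Either end fits either post. Rests at first on both collars, sloping along y.
- fork_a (a point): The point on the underside of the fork plate at the lamp's +y end, in the middle of the slot's width, 140 mm from the lamp's centre: it lies at the centre of a collar's top when the lamp is in place.
- fork_b (a point): The same point of the fork at the lamp's -y end.
- torch: Bystander: yellow plastic torch lying on the bench, 155 mm long along its x, 48 mm across its head; origin under its middle.
- spanner: Bystander: chrome adjustable spanner lying flat, 200 mm long along its x; origin on the bench under its middle.
- funnel: Bystander: blue plastic funnel standing mouth down, 104 mm in diameter, 115 mm high; origin under its centre.
- saucer: Bystander: terracotta saucer, 124 mm in diameter, 24 mm high; origin under its centre.

How it is judged (in metres and radians):
On the way, in this order (a step that is already met when the one before it is completed fails the run):
1. the lamp is off its posts, laid down and let go (height (world z) of lamp_centre below 0.1 m and horizontal distance between each of fork_a, fork_b and low_collar_top above 0.03 m and horizontal distance between each of fork_a, fork_b and set_collar_top above 0.03 m and contact force between the fingers and lamp below 0.1 N), for 0.2 s.
2. the low collar has been brought level with the other (z of low_collar_top in the frame of set_collar_top between -0.0025 and 0.0025 m), for 0.2 s.
At the end, for the whole second after the job is handed in: The two collars' tops are within 2.5 mm of the same height and the reference collar is within 1.5 mm of where it was; the lamp, right way up, lies still with a fork round each post and within 8 mm of each collar's top centre, level within 0.015 rad (all of step 2 and distance of set_collar_top from where it was at the start of the episode below 0.0015 m and angle between lamp_centre's own z axis and vertical below 0.015 rad and linear speed of lamp below 0.02 m/s and ((distance between fork_a and low_collar_top below 0.008 m and distance between fork_b and set_collar_top below 0.008 m) or (distance between fork_b and low_collar_top below 0.008 m and distance between fork_a and set_collar_top below 0.008 m))); the robot touches nothing.
It fails at once if the lamp is let fall (moves faster than 0.6 m/s while not held) (linear speed of lamp above 0.6 m/s and contact force between the fingers and lamp below 0.1 N).
It fails at once if the collar that was right is turned (moved over 1.5 mm) (distance of set_collar_top from where it was at the start of the episode above 0.0015 m).
It fails at once if another thing on the bench is moved by more than 20 mm (distance of any of torch, spanner, funnel, saucer from where it was at the start of the episode above 0.02 m).
It also fails if it takes over 69 s, if anything falls off the work surface, if the arm or the gripper's body presses on something with over 40 N, if the wrist force passes 120 N, or if a joint passes its speed limit or range.

## Working session

There is one attempt and no reset: what is moved stays moved. The work goes in short steps, Python scripts to look and compute and a tool call to move; the robot and the scene stay as the last step left them, time stands still between calls to the robot, and variables do not carry over. Pictures are saved under pics/ and viewed, and the job is handed in when it is done.

Besides the shell and the picture viewer there is one more tool, called after "Request:" as name([rows], argument=value, ...), one row to a line, values as JSON. drive_tool: Moves the arm, as the interface text tells. Its arguments: {"type":"object","properties":{"moves":{"type":"array"},"grip_force":{"type":"number"}},"required":["moves"]}

```bash
mkdir -p pics
cat > h.py <<'E'
import numpy as np, cv2
from scipy.spatial.transform import Rotation as R
from workcell import robot, cams, job, models
def snap(name):
    st=robot.read_state(); im,d=cams.camera(name); return st,im,d
def pose(name,st):
    m=cams.camera_model(name)
    if name=="wrist":
        T=np.eye(4);T[:3,:3]=R.from_quat(st["ee_rot"]).as_matrix();T[:3,3]=st["position"]
        return m,T@np.array(m["T_tool_cam"])
    T=np.eye(4);T[:3,:3]=np.array(m["rotation"]);T[:3,3]=m["origin"];return m,T
def cloud(name,st,d):
    m,T=pose(name,st);K=np.array([[m["fx"],0,m["cx"]],[0,m["fy"],m["cy"]],[0,0,1]])
    v,u=np.mgrid[0:384,0:512]
    p=cv2.undistortPoints(np.stack([u,v],-1).reshape(-1,1,2).astype(np.float64),K,np.array(m["D"],float)).reshape(384,512,2)
    P=np.dstack([p*d[...,None],d])
    W=P@T[:3,:3].T+T[:3,3]; W[d<=0]=np.nan
    return W
def proj(name,st,X):
    m,T=pose(name,st);K=np.array([[m["fx"],0,m["cx"]],[0,m["fy"],m["cy"]],[0,0,1]])
    c=(np.atleast_2d(X)-T[:3,3])@T[:3,:3]
    return cv2.projectPoints(c,np.zeros(3),np.zeros(3),K,np.array(m["D"],float))[0].reshape(-1,2)
def save(n,im): cv2.imwrite("pics/"+n+".png",im[...,::-1])
E
python3 - <<'E'
from h import *
for c in ["scene","side"]:
    st,im,d=snap(c); save(c+"0",im); np.savez(c+"0.npz",im=im,d=d)
    W=cloud(c,st,d); print(c,np.array(cams.camera_model(c)["origin"]))
    for t in ["lamp_centre","low_collar_top","stand","torch","spanner","funnel","saucer"]:
        for r in models.regions_of(c,t)[:3]:
            q=W[r["region"]]; print(t,round(r["p"],2),np.round(r["rect"]),np.round(np.nanmedian(q,0)),np.round(np.nanpercentile(q,[3,97],axis=0)).tolist())
print(robot.read_state())
E
```

```text
Traceback (most recent call last):
  File "h.py", line 13, in cloud
    m,T=pose(name,st);K=np.array([[m["fx"],0,m["cx"]],[0,m["fy"],m["cy"]],[0,0,1]])
        ~~~~^^^^^^^^^
  File "h.py", line 11, in pose
    T=np.eye(4);T[:3,:3]=np.array(m["rotation"]);T[:3,3]=m["origin"];return m,T
                ~^^^^^^^
ValueError: could not broadcast input array from shape (4,) into shape (3,3)
```

```bash
sed -i 's/np.array(m\["rotation"\])/R.from_quat(m["rotation"]).as_matrix()/' h.py
python3 - <<'E'
from h import *
for c in ["scene","side"]:
    st,im,d=snap(c); save(c+"0",im); np.savez(c+"0.npz",im=im,d=d)
    W=cloud(c,st,d); print(c,np.array(cams.camera_model(c)["origin"]))
    for t in ["lamp_centre","low_collar_top","stand","torch","spanner","funnel","saucer"]:
        for r in models.regions_of(c,t)[:3]:
            q=W[r["region"]]; print(t,round(r["p"],2),np.round(r["rect"]),np.round(np.nanmedian(q,0)),np.round(np.nanpercentile(q,[3,97],axis=0)).tolist())
print(robot.read_state())
E
```

```text
scene [1181.92437581  304.70666241  936.09930975]
lamp_centre 0.95 [295. 185. 112.  50.] [593.  56. 169.] [[453.0, -101.0, 3.0], [614.0, 193.0, 181.0]]
lamp_centre 0.56 [207. 233.  37.  41.] [ 795. -107.   30.] [[747.0, -167.0, 1.0], [830.0, -72.0, 107.0]]
stand 0.65 [290. 216. 122.  71.] [592.  58.  24.] [[535.0, -122.0, 6.0], [640.0, 211.0, 63.0]]
torch 0.88 [398. 267.  28.  49.] [603. 377.  39.] [[523.0, 363.0, 12.0], [673.0, 396.0, 47.0]]
spanner 0.89 [275. 274.  75.  18.] [766. 120.   9.] [[724.0, 18.0, 1.0], [813.0, 180.0, 15.0]]
funnel 0.95 [204. 233.  34.  37.] [ 795. -107.   31.] [[745.0, -158.0, 6.0], [829.0, -72.0, 103.0]]
saucer 0.77 [175. 162.  36.  28.] [ 610. -391.   12.] [[562.0, -440.0, 3.0], [667.0, -332.0, 25.0]]
side [-105.97703128 -761.28677232  725.68119566]
lamp_centre 0.62 [229. 187.  97.  44.] [574.  18. 165.] [[558.0, -106.0, 143.0], [604.0, 167.0, 178.0]]
low_collar_top 0.59 [265. 210.  21.  11.] [ 589. -111.  137.] [[572.0, -121.0, -3.0], [727.0, 59.0, 146.0]]
stand 0.79 [232. 230. 114.  64.] [569.  15.  34.] [[530.0, -136.0, 5.0], [633.0, 189.0, 60.0]]
to
[... 516 characters left out ...]
array([-1.25077605,  0.628356  ,  0.03853052,  1.5174181 , -0.027043  ,
        0.99630702, -0.02001899]), 'dq': array([-3.96390623e-04, -1.16350336e-03, -4.66785528e-04,  2.07570085e-04,
        5.04621920e-05,  1.16474175e-03,  1.42882667e-03]), 'joint_torque': array([ 9.01489457e-04, -5.63242149e+01,  1.22564290e+00, -1.93783075e+01,
        1.08560122e-02,  1.38948413e-03,  2.90145380e-06]), 'position': array([244.58968659, 602.23213675, 231.33670287]), 'ee_rot': array([ 1.91761234e-01,  9.81441607e-01,  1.99001453e-05, -2.50738600e-05]), 'wrist_force': array([ 0.15661989,  0.22826585, -0.06236881]), 'ft_torque': array([-0.01393094, -0.01410863, -0.00247457]), 'width': 85.55395199623761}
```

View pics/scene0.png

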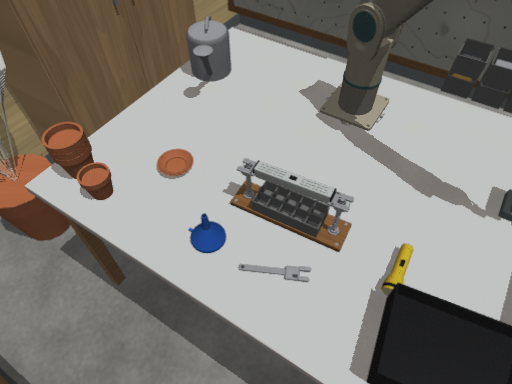

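View pics/side0.png

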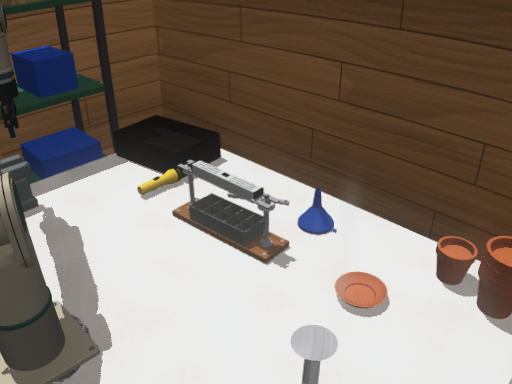

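Run:
```python
from h import *
for c in ["scene","side"]:
    z=np.load(c+"0.npz"); W=cloud(c,None,z["d"])
    q=W[(W[...,2]>120)&(abs(W[...,0]-585)<80)&(abs(W[...,1]-40)<220)]
    print(c,len(q)); 
    t=q[(q[:,2]>150)]
    m=np.median(t,0);xy=t[:,:2]-m[:2]
    u,s,v=np.linalg.svd(xy-xy.mean(0),full_matrices=False); a=v[0]*np.sign(v[0][1]); print(m,a,np.degrees(np.arctan2(-a[0],a[1])))
    s=(q[:,:2]-[588,45])@a; n=(q[:,:2]-[588,45])@np.array([a[1],-a[0]])
    for b in np.arange(-190,200,12):
        k=(s>=b)&(s<b+12)
        if k.sum(): print(b,k.sum(),np.round(np.percentile(q[k,2],[5,50,80,97]),1),np.round(np.percentile(n[k],[3,50,97]),1))
    im=z["im"]; cc=(290,195) if c=="scene" else (230,210)
    save(c+"0z",cv2.resize(im[cc[1]-60:cc[1]+60,cc[0]-75:cc[0]+75],None,fx=5,fy=5,interpolation=cv2.INTER_CUBIC))
```

```text
scene 1944
[592.65015721  64.09526397 171.39793416] [-0.08795601  0.99612436] 5.046028970466824
-178 8 [144.1 150.7 152.4 153.2] [-27.8 -12.8  17.3]
-166 50 [145.  149.7 151.8 153.2] [-29.2  -2.1  19.8]
-154 59 [136.4 151.4 158.7 168. ] [-28.6   3.1  18.8]
-142 72 [138.3 152.3 154.6 165.4] [-27.   -0.4  20.1]
-130 36 [149.1 153.8 169.7 173.5] [-20.2  10.7  20.1]
-118 67 [149.2 170.7 172.6 174.5] [-17.8   8.6  19.1]
-106 68 [140.8 171.1 173.2 174.9] [-19.9   8.9  13.6]
-94 63 [143.1 171.8 174.1 175.5] [-17.9   7.   13.6]
-82 70 [144.6 172.7 174.4 175.5] [-18.    7.9  13.6]
-70 66 [142.6 172.  174.6 176.5] [-17.6   9.7  13.6]
-58 69 [143.1 172.9 175.4 176.9] [-18.6   8.2  14.4]
-46 69 [145.3 173.3 175.3 177.8] [-17.4   8.6  14.1]
-34 72 [145.6 174.  175.8 177.2] [-17.2   7.8  15. ]
-22 70 [146.3 173.9 176.5 179.1] [-17.9   9.3  14.2]
-10 74 [144.6 174.9 177.8 179.8] [-16.1   9.3  14. ]
2 71 [146.8 174.9 177.5 179.2] [-17.3   9.1  14. ]
14 73 [146.4 175.7 177.7 179.8] [-15.5  10.5  14.4]
26 76 [149.1 176.4 178.4 180. ] [-16.7  10.1  15. ]
38 76 [149.6 176.2 178.5 180.8] [-16.5  10.5  14
[... 1459 characters left out ...]
 [-21.7 -18.6  10. ]
14 66 [144.4 171.5 175.  176.8] [-22.  -17.4   8.3]
26 55 [145.3 169.9 175.2 177. ] [-20.9 -17.7   5.8]
38 64 [145.  173.4 176.  178.2] [-21.7 -17.9  11.5]
50 46 [144.8 173.7 177.3 178.4] [-20.9 -15.8   6.2]
62 63 [145.1 171.1 177.5 179.8] [-18.9 -15.7   9.3]
74 54 [146.2 173.  178.1 179.2] [-19.8 -15.5  10.1]
86 56 [145.2 171.4 178.1 179.4] [-19.4 -15.7  10.9]
98 51 [152.2 174.4 178.2 179.4] [-22.7 -15.6  12.8]
110 27 [140.7 156.5 159.9 165.9] [-25.4 -17.2  -4. ]
122 54 [123.9 155.9 160.6 165.5] [-25.1 -12.2  -0.4]
134 39 [127.9 160.4 161.7 167.5] [-25.5 -12.2  21.3]
146 24 [150.5 160.9 161.7 162.4] [-24.4  -7.1  22.4]
158 6 [157.7 159.3 159.5 160.2] [-22.9 -18.5  14.4]
```

View pics/scene0z.png

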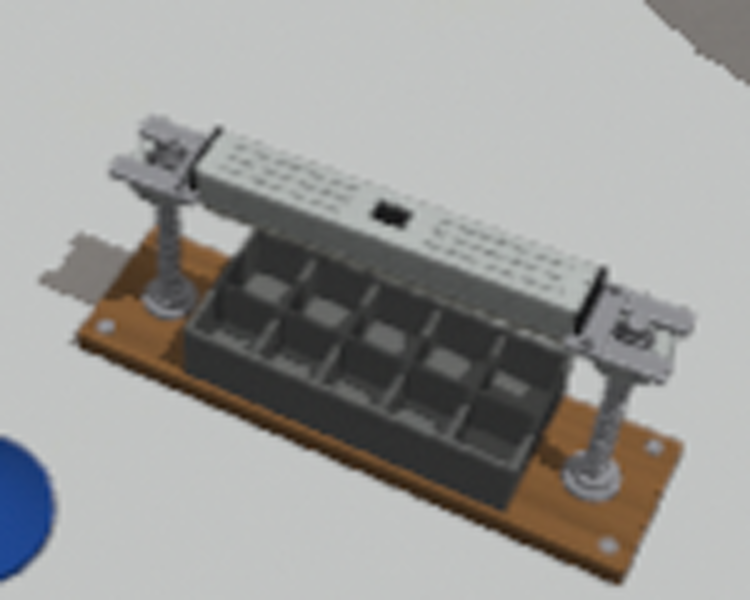

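View pics/side0z.png

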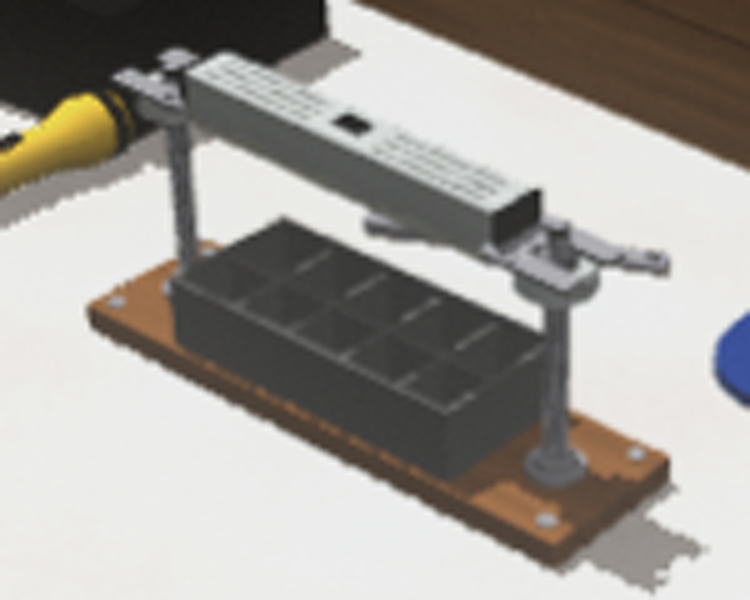

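```bash
cat >> h.py <<'E'
def rel(pos,quat,st=None):
    """target world -> tool-frame shift (m) and rotvec"""
    st=st or robot.read_state(); r=R.from_quat(st["ee_rot"])
    s=r.inv().apply(np.array(pos)-st["position"])/1000
    v=(r.inv()*R.from_quat(quat)).as_rotvec()
    print("shift",np.round(s,4),"rot",np.round(v,4))
def down(yaw,tilt=None):
    """tool z down, tool y at world angle yaw (rad)"""
    y=np.array([np.cos(yaw),np.sin(yaw),0]);z=np.array([0,0,-1.]);x=np.cross(y,z)
    return R.from_matrix(np.c_[x,y,z])
E
python3 - <<'E'
from h import *
print(np.round(cams.camera_model("wrist")["T_tool_cam"],2)); 
rel([588,45,370],down(np.radians(5.1)).as_quat())
E
```

```text
[[  -0.     -0.95   -0.32   81.48]
 [   1.     -0.     -0.      0.67]
 [   0.     -0.32    0.95 -142.19]
 [   0.      0.      0.      1.  ]]
shift [-0.5279 -0.387  -0.1387] rot [-0.0000e+00 -1.0000e-04  1.0959e+00]
```

Request:
drive_tool([
  {"x": -0.1,"y": -0.07,"z": -0.13,"rz": 0.3},
  {"x": -0.528,"y": -0.387,"z": -0.139,"rz": 1.096},
  {"x": -0.528,"y": -0.387,"z": -0.139,"rz": 1.096},
  {"x": -0.528,"y": -0.387,"z": -0.139,"rz": 1.096},
  {"x": -0.528,"y": -0.387,"z": -0.139,"rz": 1.096},
  {"x": -0.528,"y": -0.387,"z": -0.139,"rz": 1.096},
  {"x": -0.528,"y": -0.387,"z": -0.139,"rz": 1.096},
  {"x": -0.528,"y": -0.387,"z": -0.139,"rz": 1.096},
  {"x": -0.528,"y": -0.387,"z": -0.139,"rz": 1.096},
  {"x": -0.528,"y": -0.387,"z": -0.139,"rz": 1.096},
  {"x": -0.528,"y": -0.387,"z": -0.139,"rz": 1.096},
  {"x": -0.528,"y": -0.387,"z": -0.139,"rz": 1.096},
  {"x": -0.528,"y": -0.387,"z": -0.139,"rz": 1.096},
  {"x": -0.528,"y": -0.387,"z": -0.139,"rz": 1.096},
  {"x": -0.528,"y": -0.387,"z": -0.139,"rz": 1.096},
  {"x": -0.528,"y": -0.387,"z": -0.139,"rz": 1.096},
  {"x": -0.528,"y": -0.387,"z": -0.139,"rz": 1.096},
  {"x": -0.528,"y": -0.387,"z": -0.139,"rz": 1.096},
  {"x": -0.528,"y": -0.387,"z": -0.139,"rz": 1.096},
])

```text
schema error: expected keys x, y, z, rx, ry, rz, fingers
```

Run:
```python
from h import *
st,im,d=snap("wrist"); save("w1",im); np.savez("w1.npz",im=im,d=d,p=st["position"],q=st["ee_rot"])
print(st["position"],st["ee_rot"],st["joint_pos"])
W=cloud("wrist",st,d)
q=W[(W[...,2]>120)&(abs(W[...,0]-585)<80)&(abs(W[...,1]-40)<220)]
b=q[q[:,2]>166]
rc=cv2.minAreaRect(b[:,:2].astype(np.float32)); print(rc,len(b))
A=np.c_[q[:,:2],np.ones(len(q))]
k=(q[:,2]>165)
c=np.linalg.lstsq(A[k],q[k,2],rcond=None)[0]; print(c)
a=np.array([-.089,.996]);o=np.array([588,45])
s=(q[:,:2]-o)@a; n=(q[:,:2]-o)@np.array([a[1],-a[0]])
for b in np.arange(-190,200,12):
    k=(s>=b)&(s<b+12)
    if k.sum(): print(b,k.sum(),np.round(np.percentile(q[k,2],[5,50,80,97]),1),np.round(np.percentile(n[k],[1,50,99]),1))
```

```text
[244.58968659 602.23213675 231.33670287] [ 1.91761234e-01  9.81441607e-01  1.99001453e-05 -2.50738600e-05] [-1.25077605  0.628356    0.03853052  1.5174181  -0.027043    0.99630702
 -0.02001899]
((0.0, 0.0), (0.0, 0.0), 0.0) 0
[0. 0. 0.]
```

View pics/w1.png

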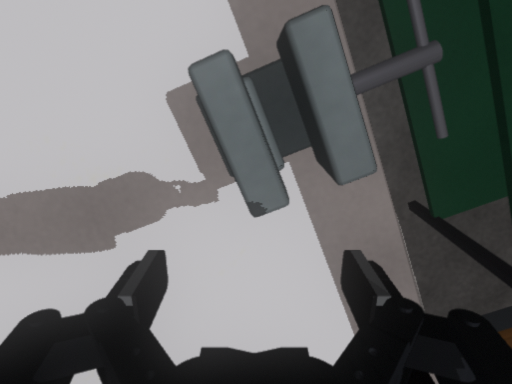

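Request:
drive_tool([
  {"x": -0.1,"y": -0.07,"z": -0.13,"rx": 0,"ry": 0,"rz": 0.3,"fingers": 0},
  {"x": -0.528,"y": -0.387,"z": -0.139,"rx": 0,"ry": 0,"rz": 1.096,"fingers": 0},
  {"x": -0.528,"y": -0.387,"z": -0.139,"rx": 0,"ry": 0,"rz": 1.096,"fingers": 0},
  {"x": -0.528,"y": -0.387,"z": -0.139,"rx": 0,"ry": 0,"rz": 1.096,"fingers": 0},
  {"x": -0.528,"y": -0.387,"z": -0.139,"rx": 0,"ry": 0,"rz": 1.096,"fingers": 0},
  {"x": -0.528,"y": -0.387,"z": -0.139,"rx": 0,"ry": 0,"rz": 1.096,"fingers": 0},
  {"x": -0.528,"y": -0.387,"z": -0.139,"rx": 0,"ry": 0,"rz": 1.096,"fingers": 0},
  {"x": -0.528,"y": -0.387,"z": -0.139,"rx": 0,"ry": 0,"rz": 1.096,"fingers": 0},
  {"x": -0.528,"y": -0.387,"z": -0.139,"rx": 0,"ry": 0,"rz": 1.096,"fingers": 0},
  {"x": -0.528,"y": -0.387,"z": -0.139,"rx": 0,"ry": 0,"rz": 1.096,"fingers": 0},
  {"x": -0.528,"y": -0.387,"z": -0.139,"rx": 0,"ry": 0,"rz": 1.096,"fingers": 0},
  {"x": -0.528,"y": -0.387,"z": -0.139,"rx": 0,"ry": 0,"rz": 1.096,"fingers": 0},
  {"x": -0.528,"y": -0.387,"z": -0.139,"rx": 0,"ry": 0,"rz": 1.096,"fingers": 0},
  {"x": -0.528,"y": -0.387,"z": -0.139,"rx": 0,"ry": 0,"rz": 1.096,"fingers": 0},
  {"x": -0.528,"y": -0.387,"z": -0.139,"rx": 0,"ry": 0,"rz": 1.096,"fingers": 0},
  {"x": -0.528,"y": -0.387,"z": -0.139,"rx": 0,"ry": 0,"rz": 1.096,"fingers": 0},
  {"x": -0.528,"y": -0.387,"z": -0.139,"rx": 0,"ry": 0,"rz": 1.096,"fingers": 0},
  {"x": -0.528,"y": -0.387,"z": -0.139,"rx": 0,"ry": 0,"rz": 1.096,"fingers": 0},
  {"x": -0.528,"y": -0.387,"z": -0.139,"rx": 0,"ry": 0,"rz": 1.096,"fingers": 0},
])

```text
time: 2.48
position: [588.0, 44.9, 370.0]
ee_rot: [0.675, 0.737, 0.0, -0.0]
wrist_force: [-0.4, 0.7, 0.3]
width: 85.2
```

```bash
cat > look.py <<'E'
import sys
from h import *
def main(nm):
    st,im,d=snap("wrist"); save(nm,im); np.savez(nm+".npz",im=im,d=d,p=st["position"],q=st["ee_rot"])
    print(st["time"],st["position"],st["ee_rot"],st["joint_pos"])
    return st,im,d,cloud("wrist",st,d)
if __name__=="__main__": main(sys.argv[1])
E
python3 - <<'E'
from look import *
st,im,d,W=main("w2")
q=W[(W[...,2]>120)&(W[...,2]<200)&(abs(W[...,0]-585)<80)&(abs(W[...,1]-40)<220)]
b=q[q[:,2]>166]
rc=cv2.minAreaRect(b[:,:2].astype(np.float32)); print(rc,len(b))
A=np.c_[q[:,:2],np.ones(len(q))]
k=(q[:,2]>165)
c=np.linalg.lstsq(A[k],q[k,2],rcond=None)[0]; print(c)
a=np.array([-.089,.996]);o=np.array([588,45])
s=(q[:,:2]-o)@a; n=(q[:,:2]-o)@np.array([a[1],-a[0]])
for b in np.arange(-190,200,12):
    k=(s>=b)&(s<b+12)
    if k.sum(): print(b,k.sum(),np.round(np.percentile(q[k,2],[5,50,80,97]),1),np.round(np.percentile(n[k],[1,50,99]),1))
E
```

```text
2.4833 [587.98464135  44.91534813 370.03924065] [ 6.75441140e-01  7.37413762e-01  4.90969223e-05 -4.55362992e-04] [-0.4073244   0.44884728  0.44955714  1.49555831 -0.20119952  1.24362176
  0.15598635]
((584.8551025390625, 42.01490783691406), (34.496158599853516, 291.0668640136719), 4.263200283050537) 6165
[-1.02769150e-03  2.97376547e-02  1.75242509e+02]
-178 28 [149.7 150.5 151.8 152.6] [-29.9   4.8  18.7]
-166 198 [145.5 151.1 151.8 152.5] [-29.6  -7.   18.6]
-154 222 [146.7 151.9 152.9 168.6] [-29.3  -4.6  18.4]
-142 325 [146.8 152.5 159.4 168.4] [-29.   -4.7  19.6]
-130 110 [151.8 153.5 171.5 172.7] [-30.   -7.5  19.4]
-118 278 [151.6 171.7 172.3 173. ] [-29.6  -5.6  19.3]
-106 232 [170.8 172.6 173.4 174.5] [-20.5  -4.2  12. ]
-94 230 [171.6 173.1 174.  175.1] [-20.3  -4.2  12. ]
-82 243 [171.7 173.5 174.4 175.6] [-21.3  -5.2  11.8]
-70 257 [172.3 173.9 174.8 176. ] [-21.   -5.1  11.7]
-58 264 [172.2 174.4 175.1 176.1] [-20.7  -3.9  12.9]
-46 274 [172.9 174.9 175.8 176.6] [-20.4  -3.8  12.7]
-34 287 [173.7 175.2 175.9 176.7] [-20.2  -3.8  12.6]
-22 281 [174.1 175.6 176.5 178.4] [-19.9  -3.7  12.5]
-10 298 [174.5 176.5 178.1 179.1] [-19.6  -3.5  13.5]
2 310 [175.1 176.4 177.3 179.1] [-19.3  -2.4  13.4]
14 327 [175.5 176.8 177.5 178.8] [-19.   -3.4  13.3]
26 332 [176.  177.5 178.2 179.5] [-18.8  -3.3  13.1]
38 350 [175.6 177.7 178.7 179.9] [-19.7  -3.2  14.1]
50 383 [176.3 178.2 179.2 180.3] [-19.4  -2.1  14. ]
62 353 [177.  178.7 179.6 180.5] [-19.1  -2.1  13.8]
74 417 [177.5 179.1 180.1 181.1] [-18.8  -2.   14.7]
86 398 [177.8 179.5 180.4 181.3] [-18.5  -1.9  14.6]
98 479 [160.9 179.5 180.3 181.2] [-24.7  -1.8  21.6]
110 501 [159.9 161.5 162.8 180.5] [-26.3  -1.8  22.5]
122 612 [156.1 161.3 162.2 166.9] [-25.9  -1.8  23.3]
134 596 [156.2 161.9 163.3 168.5] [-25.5  -1.2  23.1]
146 592 [155.3 161.9 163.  164. ] [-25.1  -0.7  22.9]
158 102 [161.2 162.7 163.3 164.1] [-24.9 -12.7  23.7]
```

View pics/w2.png

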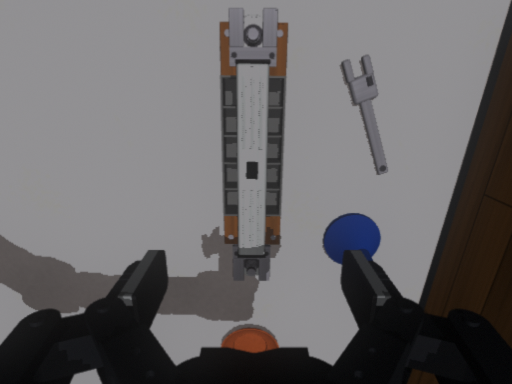

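Run:
```python
from h import *
y=np.radians(4.3); ax=np.array([np.cos(y),np.sin(y),0])
rel([585,40.2,142],(R.from_rotvec(0.035*ax)*down(y)).as_quat())
```

```text
shift [-0.0063 -0.0028  0.2278] rot [-0.0014  0.0335  0.0151]
```

Request:
drive_tool([
  {"x": -0.006,"y": -0.003,"z": 0.04,"rx": 0,"ry": 0.034,"rz": 0.015,"fingers": 0},
  {"x": -0.006,"y": -0.003,"z": 0.08,"rx": 0,"ry": 0.034,"rz": 0.015,"fingers": 0},
  {"x": -0.006,"y": -0.003,"z": 0.12,"rx": 0,"ry": 0.034,"rz": 0.015,"fingers": 0},
  {"x": -0.006,"y": -0.003,"z": 0.16,"rx": 0,"ry": 0.034,"rz": 0.015,"fingers": 0},
  {"x": -0.006,"y": -0.003,"z": 0.195,"rx": 0,"ry": 0.034,"rz": 0.015,"fingers": 0},
  {"x": -0.006,"y": -0.003,"z": 0.215,"rx": 0,"ry": 0.034,"rz": 0.015,"fingers": 0},
  {"x": -0.006,"y": -0.003,"z": 0.228,"rx": 0,"ry": 0.034,"rz": 0.015,"fingers": 0},
  {"x": -0.006,"y": -0.003,"z": 0.228,"rx": 0,"ry": 0.034,"rz": 0.015,"fingers": 0},
])

```text
time: 3.2
position: [582.5, 41.6, 139.1]
ee_rot: [0.679, 0.734, 0.009, -0.015]
wrist_force: [-0.5, 0.4, -0.0]
width: 85.5
```

Request:
drive_tool([
  {"x": 0,"y": 0,"z": 0,"rx": 0,"ry": 0,"rz": 0,"fingers": 1},
  {"x": 0,"y": 0,"z": 0,"rx": 0,"ry": 0,"rz": 0,"fingers": 1},
  {"x": 0,"y": 0,"z": 0,"rx": 0,"ry": 0,"rz": 0,"fingers": 1},
  {"x": 0,"y": 0,"z": 0,"rx": 0,"ry": 0,"rz": 0,"fingers": 1},
  {"x": 0,"y": 0,"z": 0,"rx": 0,"ry": 0,"rz": 0,"fingers": 1},
  {"x": 0,"y": 0,"z": 0,"rx": 0,"ry": 0,"rz": 0,"fingers": 1},
], grip_force=50)

```text
time: 3.7
position: [586.4, 39.1, 143.6]
ee_rot: [0.68, 0.733, 0.012, -0.012]
wrist_force: [-0.2, 0.6, 6.7]
width: 33.1
```

Run:
```python
from h import *
y=np.radians(4.3)
st=robot.read_state();print(st["position"])
rel(st["position"]+[0,0,75],st["ee_rot"])
rel(st["position"]+[-130,0,75],down(y).as_quat())
rel(st["position"]+[-130,0,-90],down(y).as_quat())
rel(st["position"]+[-130,0,-130],down(y).as_quat())
```

```text
[586.38798142  39.12335649 143.62497097]
shift [ 0.0026  0.0001 -0.075 ] rot [0. 0. 0.]
shift [ 0.0123 -0.1295 -0.0749] rot [ 0.0018 -0.0346 -0.0006]
shift [ 0.0066 -0.1298  0.09  ] rot [ 0.0018 -0.0346 -0.0006]
shift [ 0.0052 -0.1299  0.13  ] rot [ 0.0018 -0.0346 -0.0006]
```

Request:
drive_tool([
  {"x": 0.001,"y": 0,"z": -0.015,"rx": 0,"ry": 0,"rz": 0,"fingers": 1},
  {"x": 0.002,"y": 0,"z": -0.045,"rx": 0,"ry": 0,"rz": 0,"fingers": 1},
  {"x": 0.003,"y": 0,"z": -0.07,"rx": 0,"ry": 0,"rz": 0,"fingers": 1},
  {"x": 0.003,"y": -0.01,"z": -0.075,"rx": 0,"ry": -0.01,"rz": 0,"fingers": 1},
  {"x": 0.004,"y": -0.035,"z": -0.075,"rx": 0,"ry": -0.02,"rz": 0,"fingers": 1},
  {"x": 0.006,"y": -0.07,"z": -0.075,"rx": 0,"ry": -0.035,"rz": 0,"fingers": 1},
  {"x": 0.009,"y": -0.105,"z": -0.075,"rx": 0.002,"ry": -0.035,"rz": 0,"fingers": 1},
  {"x": 0.012,"y": -0.13,"z": -0.065,"rx": 0.002,"ry": -0.035,"rz": 0,"fingers": 1},
  {"x": 0.011,"y": -0.13,"z": -0.035,"rx": 0.002,"ry": -0.035,"rz": 0,"fingers": 1},
  {"x": 0.01,"y": -0.13,"z": 0,"rx": 0.002,"ry": -0.035,"rz": 0,"fingers": 1},
  {"x": 0.008,"y": -0.13,"z": 0.035,"rx": 0.002,"ry": -0.035,"rz": 0,"fingers": 1},
  {"x": 0.007,"y": -0.13,"z": 0.07,"rx": 0.002,"ry": -0.035,"rz": 0,"fingers": 1},
  {"x": 0.006,"y": -0.13,"z": 0.1,"rx": 0.002,"ry": -0.035,"rz": 0,"fingers": 1},
  {"x": 0.006,"y": -0.13,"z": 0.12,"rx": 0.002,"ry": -0.035,"rz": 0,"fingers": 1},
  {"x": 0.006,"y": -0.13,"z": 0.13,"rx": 0.002,"ry": -0.035,"rz": 0,"fingers": 1},
  {"x": 0.006,"y": -0.13,"z": 0.13,"rx": 0.002,"ry": -0.035,"rz": 0,"fingers": 1},
  {"x": 0.006,"y": -0.13,"z": 0.13,"rx": 0.002,"ry": -0.035,"rz": 0,"fingers": 1},
])

```text
time: 5.12
position: [453.9, 39.1, 12.0]
ee_rot: [0.681, 0.733, -0.003, -0.001]
wrist_force: [0.7, -0.3, -3.0]
width: 33.0
```

Run:
```python
from h import *
st=robot.read_state();print(st["position"],st["ee_rot"],st["joint_pos"])
st,im,d=snap("side"); save("side1",im[130:290,120:380].repeat(3,0).repeat(3,1))
W=cloud("side",st,d); q=W[(abs(W[...,0]-455)<60)&(abs(W[...,1]-40)<200)&(W[...,2]>8)&(W[...,2]<60)]
for b in range(-160,220,20):
    k=(abs(q[:,1]-b)<10)
    if k.sum()>2: print(b,k.sum(),np.round(np.percentile(q[k,2],[5,50,95]),1))
```

```text
[453.88039406  39.09135319  11.97572448] [ 6.80559479e-01  7.32687717e-01 -2.65881546e-03 -6.60509632e-04] [-0.29851194  0.78575225  0.22190993  2.19866944 -0.72922642  0.23228914
  0.64987624]
-120 57 [21.2 24.6 27.1]
-100 70 [21.4 24.6 26.5]
-80 162 [21.8 26.2 42.3]
-60 108 [16.  40.6 44.4]
-40 109 [14.3 41.  44.3]
-20 107 [13.2 41.1 44.3]
0 106 [13.1 40.8 44.6]
20 168 [14.4 40.9 57. ]
40 131 [22.7 42.6 58.8]
60 16 [14.8 39.5 48. ]
80 20 [ 9.2 18.8 27.7]
100 29 [11.4 22.2 38.2]
120 47 [10.  29.2 44.3]
140 79 [12.3 40.1 44.1]
160 47 [20.8 26.9 43.4]
180 35 [20.3 24.3 26.8]
200 37 [19.9 23.1 26. ]
```

View pics/side1.png

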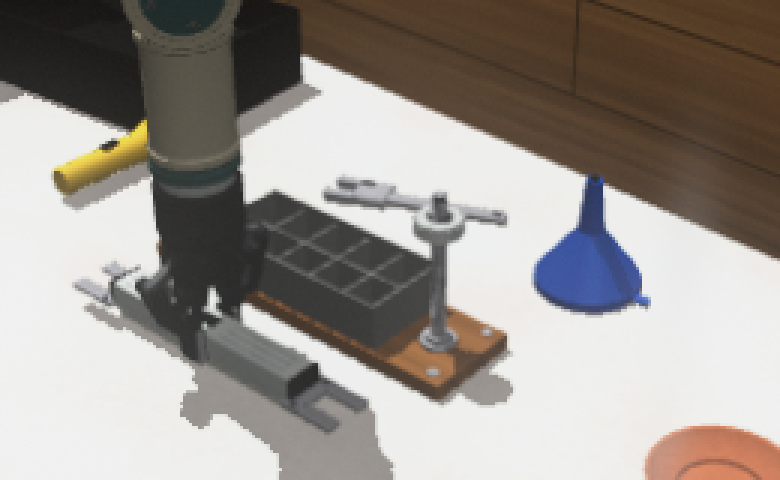

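Request:
drive_tool([
  {"x": 0,"y": 0.018,"z": 0,"rx": 0,"ry": 0,"rz": 0,"fingers": 1},
  {"x": 0,"y": 0.018,"z": 0.003,"rx": 0,"ry": 0,"rz": 0,"fingers": 1},
  {"x": 0,"y": 0.018,"z": 0.005,"rx": 0,"ry": 0,"rz": 0,"fingers": 1},
  {"x": 0,"y": 0.018,"z": 0.006,"rx": 0,"ry": 0,"rz": 0,"fingers": 1},
  {"x": 0,"y": 0.018,"z": 0.006,"rx": 0,"ry": 0,"rz": 0,"fingers": 1},
])

```text
time: 5.58
position: [472.3, 40.9, 6.8]
ee_rot: [0.68, 0.733, -0.001, -0.001]
wrist_force: [-0.6, 0.9, -2.7]
width: 33.1
```

Run:
```python
from h import *
st=robot.read_state();print(st["position"],st["ee_rot"],st["joint_pos"],st["wrist_force"])
```

```text
[472.25929251  40.88346338   6.81190374] [ 0.68043611  0.73280575 -0.00134322 -0.00078684] [-0.31226197  0.80785029  0.24934543  2.15268582 -0.73856846  0.26741497
  0.65715082] [-0.64303323  0.92462316 -2.74706348]
```

Request:
drive_tool([
  {"x": 0,"y": 0,"z": 0.001,"rx": 0,"ry": 0,"rz": 0,"fingers": 1},
  {"x": 0,"y": 0,"z": 0.002,"rx": 0,"ry": 0,"rz": 0,"fingers": 1},
  {"x": 0,"y": 0,"z": 0.003,"rx": 0,"ry": 0,"rz": 0,"fingers": 1},
  {"x": 0,"y": 0,"z": 0.003,"rx": 0,"ry": 0,"rz": 0,"fingers": 1},
])

```text
time: 5.92
position: [472.9, 40.8, 3.5]
ee_rot: [0.681, 0.733, -0.001, -0.001]
wrist_force: [-0.7, 0.3, -2.0]
width: 33.4
```

Request:
drive_tool([
  {"x": 0,"y": 0,"z": 0.001,"rx": 0,"ry": 0,"rz": 0,"fingers": 1},
  {"x": 0,"y": 0,"z": 0.0015,"rx": 0,"ry": 0,"rz": 0,"fingers": 1},
  {"x": 0,"y": 0,"z": 0.0015,"rx": 0,"ry": 0,"rz": 0,"fingers": 1},
])

```text
time: 6.17
position: [472.9, 40.8, 3.5]
ee_rot: [0.681, 0.733, -0.001, -0.001]
wrist_force: [-4.1, 0.4, 15.6]
width: 33.7
```

Request:
drive_tool([
  {"x": 0,"y": 0,"z": 0,"rx": 0,"ry": 0,"rz": 0,"fingers": 0.4},
  {"x": 0,"y": 0,"z": 0,"rx": 0,"ry": 0,"rz": 0,"fingers": 0.4},
  {"x": 0,"y": 0,"z": 0,"rx": 0,"ry": 0,"rz": 0,"fingers": 0.4},
  {"x": 0,"y": 0,"z": 0,"rx": 0,"ry": 0,"rz": 0,"fingers": 0.4},
])

```text
time: 6.5
position: [473.3, 40.9, 2.0]
ee_rot: [0.68, 0.733, -0.001, -0.0]
wrist_force: [-0.0, 0.1, -0.1]
width: 51.3
```

Run:
```python
from h import *
st=robot.read_state();print(st["position"],st["ee_rot"],st["joint_pos"],st["wrist_force"])
a=np.radians(4.3)
rel([580,40,370],down(a).as_quat())
```

```text
[473.2790722   40.85002542   2.02020944] [ 6.80451479e-01  7.32792183e-01 -1.13632155e-03 -3.32336248e-04] [-0.30995797  0.81792055  0.24607727  2.15125259 -0.76075779  0.25941327
  0.67832749] [-0.04222297  0.10433875 -0.08232011]
shift [-0.0091  0.1056 -0.3682] rot [-0.0021  0.0011 -0.001 ]
```

Request:
drive_tool([
  {"x": 0,"y": 0,"z": -0.03,"rx": 0,"ry": 0,"rz": 0,"fingers": 0.4},
  {"x": 0,"y": 0,"z": -0.07,"rx": 0,"ry": 0,"rz": 0,"fingers": 0.4},
  {"x": 0,"y": 0.02,"z": -0.11,"rx": 0,"ry": 0,"rz": 0,"fingers": 0},
  {"x": 0,"y": 0.04,"z": -0.145,"rx": 0,"ry": 0,"rz": 0,"fingers": 0},
  {"x": -0.003,"y": 0.06,"z": -0.18,"rx": 0,"ry": 0,"rz": 0,"fingers": 0},
  {"x": -0.005,"y": 0.08,"z": -0.215,"rx": 0,"ry": 0,"rz": 0,"fingers": 0},
  {"x": -0.007,"y": 0.1,"z": -0.25,"rx": 0,"ry": 0,"rz": 0,"fingers": 0},
  {"x": -0.009,"y": 0.106,"z": -0.29,"rx": -0.002,"ry": 0.001,"rz": 0,"fingers": 0},
  {"x": -0.009,"y": 0.106,"z": -0.33,"rx": -0.002,"ry": 0.001,"rz": 0,"fingers": 0},
  {"x": -0.009,"y": 0.106,"z": -0.368,"rx": -0.002,"ry": 0.001,"rz": 0,"fingers": 0},
  {"x": -0.009,"y": 0.106,"z": -0.368,"rx": -0.002,"ry": 0.001,"rz": 0,"fingers": 0},
  {"x": -0.009,"y": 0.106,"z": -0.368,"rx": -0.002,"ry": 0.001,"rz": 0,"fingers": 0},
])

```text
time: 7.5
position: [581.3, 39.8, 371.7]
ee_rot: [0.68, 0.733, 0.002, 0.001]
wrist_force: [0.2, 0.7, -1.1]
width: 85.2
```

Run:
```python
from look import *
st,im,d,W=main("w3")
for r in models.regions_of("wrist","low_collar_top")[:4]:
    q=W[r["region"]]; print(r["p"],np.round(r["rect"]),np.round(np.nanmedian(q,0),1))
for nm,c in (("low",(597,-100)),("set",(573,178))):
    m=(abs(W[...,0]-c[0])<35)&(abs(W[...,1]-c[1])<35)&(W[...,2]>110)&(W[...,2]<200)
    q=W[m]; print(nm,len(q),np.percentile(q[:,2],[5,25,50,75,95]).round(1))
    pt=q[q[:,2]>163]; ct=q[(q[:,2]<162)&(q[:,2]>130)]
    print(" post",len(pt),pt.mean(0).round(1),np.median(pt[:,2]).round(1))
    print(" coll",len(ct),np.median(ct[:,2]).round(2),cv2.minEnclosingCircle(ct[:,:2].astype(np.float32)))
    v,u=np.where(m); save("w3_"+nm,cv2.resize(im[max(v.min()-15,0):v.max()+15,u.min()-15:u.max()+15],None,fx=6,fy=6))
```

```text
7.5 [581.28674249  39.83385845 371.73422798] [0.68044197 0.73279925 0.00156445 0.00123943] [-0.57841545  0.48699758  0.75037279  1.52104055 -0.34236713  1.26456377
  0.29052821]
0.63 [256. 253.  32.  28.] [593.9 -91.  146.1]
low 805 [136.  144.9 146.3 147.4 167.6]
 post 77 [595.4 -96.5 167.1] 167.7
 coll 719 146.08 ((595.9868774414062, -97.7418212890625), 22.6593074798584)
set 1458 [152.1 155.6 156.4 157.2 167.5]
 post 129 [574.7 180.8 167.3] 167.7
 coll 1319 156.24 ((574.3839111328125, 181.26861572265625), 22.09254264831543)
```

View pics/w3.png

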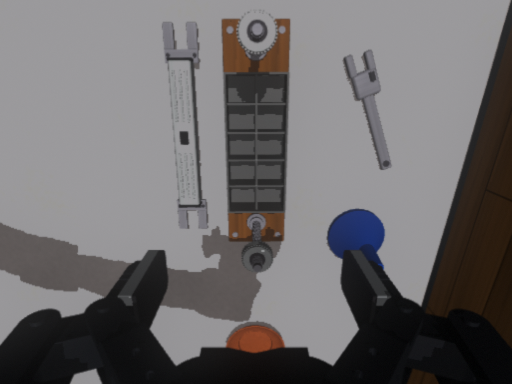

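Run:
```python
from h import *
a=np.radians(4.3)
rel([595.8,-97,210],down(a-1.3).as_quat())
rel([595.8,-97,116],down(a-1.3).as_quat())
```

```text
shift [-0.1385  0.0064  0.1585] rot [-2.5000e-03  1.1000e-03  1.2992e+00]
shift [-0.1385  0.0067  0.2525] rot [-2.5000e-03  1.1000e-03  1.2992e+00]
```

Request:
drive_tool([
  {"x": -0.03,"y": 0.002,"z": 0.03,"rx": 0,"ry": 0,"rz": 0.12,"fingers": 0},
  {"x": -0.06,"y": 0.004,"z": 0.06,"rx": 0,"ry": 0,"rz": 0.24,"fingers": 0},
  {"x": -0.09,"y": 0.006,"z": 0.09,"rx": 0,"ry": 0,"rz": 0.36,"fingers": 0},
  {"x": -0.11,"y": 0.006,"z": 0.11,"rx": 0,"ry": 0,"rz": 0.48,"fingers": 0},
  {"x": -0.125,"y": 0.006,"z": 0.125,"rx": 0,"ry": 0,"rz": 0.6,"fingers": 0},
  {"x": -0.138,"y": 0.006,"z": 0.135,"rx": 0,"ry": 0,"rz": 0.72,"fingers": 0},
  {"x": -0.1385,"y": 0.006,"z": 0.145,"rx": -0.002,"ry": 0.001,"rz": 0.84,"fingers": 0},
  {"x": -0.1385,"y": 0.006,"z": 0.155,"rx": -0.002,"ry": 0.001,"rz": 0.96,"fingers": 0},
  {"x": -0.1385,"y": 0.006,"z": 0.158,"rx": -0.002,"ry": 0.001,"rz": 1.08,"fingers": 0},
  {"x": -0.1385,"y": 0.006,"z": 0.158,"rx": -0.002,"ry": 0.001,"rz": 1.2,"fingers": 0},
  {"x": -0.1385,"y": 0.006,"z": 0.158,"rx": -0.002,"ry": 0.001,"rz": 1.3,"fingers": 0},
  {"x": -0.1385,"y": 0.006,"z": 0.158,"rx": -0.002,"ry": 0.001,"rz": 1.3,"fingers": 0},
  {"x": -0.1385,"y": 0.006,"z": 0.158,"rx": -0.002,"ry": 0.001,"rz": 1.3,"fingers": 0},
  {"x": -0.1385,"y": 0.006,"z": 0.158,"rx": -0.002,"ry": 0.001,"rz": 1.3,"fingers": 0},
])

```text
time: 8.77
position: [595.9, -97.3, 210.8]
ee_rot: [0.985, 0.173, -0.0, 0.0]
wrist_force: [1.4, 0.5, -0.3]
width: 85.4
```

Run:
```python
from look import *
st,im,d,W=main("w4")
a=np.radians(4.3)
rel([595.8,-97,116],down(a-1.3).as_quat())
m=(abs(W[...,0]-596)<35)&(abs(W[...,1]+97)<35)&(W[...,2]>110)&(W[...,2]<200)
q=W[m]
pt=q[(q[:,2]>163)&(q[:,2]<172)]; ct=q[(q[:,2]<150)&(q[:,2]>140)]
print(len(pt),pt.mean(0),len(ct)); print(np.median(ct[:,2]),cv2.minEnclosingCircle(ct[:,:2].astype(np.float32)))
```

```text
8.7667 [595.85557907 -97.31072742 210.84177753] [ 9.84975332e-01  1.72695092e-01 -2.53060769e-05  2.24102010e-05] [-0.42872418  0.7834462   0.98243308  1.69111937 -0.7296524   1.07708846
 -0.43611339]
shift [-0.0002 -0.0005  0.0952] rot [ 0.0002 -0.0007  0.0008]
288 [597.39975421 -96.9223494  167.34968274] 2176
146.13322098173518 ((596.2111206054688, -97.39046478271484), 22.388404846191406)
```

View pics/w4.png

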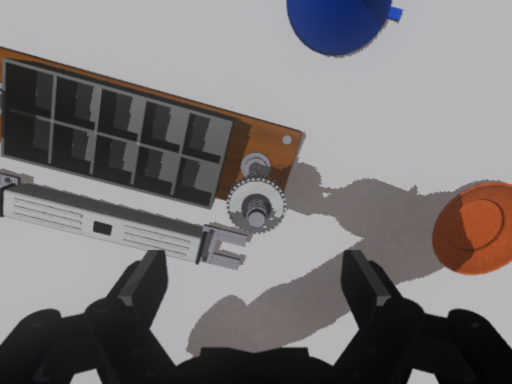

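Request:
drive_tool([
  {"x": 0,"y": 0,"z": 0.03,"rx": 0,"ry": 0,"rz": 0,"fingers": 0},
  {"x": 0,"y": 0,"z": 0.06,"rx": 0,"ry": 0,"rz": 0,"fingers": 0},
  {"x": 0,"y": 0,"z": 0.085,"rx": 0,"ry": 0,"rz": 0,"fingers": 0},
  {"x": 0,"y": 0,"z": 0.095,"rx": 0,"ry": 0,"rz": 0,"fingers": 0},
  {"x": 0,"y": 0,"z": 0.095,"rx": 0,"ry": 0,"rz": 0,"fingers": 0},
  {"x": 0,"y": 0,"z": 0.095,"rx": 0,"ry": 0,"rz": 0,"fingers": 0},
  {"x": 0,"y": 0,"z": 0.095,"rx": 0,"ry": 0,"rz": 0,"fingers": 1},
  {"x": 0,"y": 0,"z": 0.095,"rx": 0,"ry": 0,"rz": 0,"fingers": 1},
  {"x": 0,"y": 0,"z": 0.095,"rx": 0,"ry": 0,"rz": 0,"fingers": 1},
  {"x": 0,"y": 0,"z": 0.095,"rx": 0,"ry": 0,"rz": 0,"fingers": 1},
  {"x": 0,"y": 0,"z": 0.095,"rx": 0,"ry": 0,"rz": 0,"fingers": 1},
], grip_force=50)

```text
time: 9.73
position: [597.5, -98.3, 118.2]
ee_rot: [0.985, 0.172, 0.002, 0.001]
wrist_force: [-0.7, -1.1, 6.3]
width: 42.5
```

Request:
drive_tool([
  {"x": 0,"y": 0,"z": -0.0001,"rx": 0,"ry": 0,"rz": -0.06,"fingers": 1},
  {"x": 0,"y": 0,"z": -0.0003,"rx": 0,"ry": 0,"rz": -0.16,"fingers": 1},
  {"x": 0,"y": 0,"z": -0.0005,"rx": 0,"ry": 0,"rz": -0.28,"fingers": 1},
  {"x": 0,"y": 0,"z": -0.0008,"rx": 0,"ry": 0,"rz": -0.4,"fingers": 1},
  {"x": 0,"y": 0,"z": -0.001,"rx": 0,"ry": 0,"rz": -0.5,"fingers": 1},
  {"x": 0,"y": 0,"z": -0.001,"rx": 0,"ry": 0,"rz": -0.5,"fingers": 1},
  {"x": 0,"y": 0,"z": -0.001,"rx": 0,"ry": 0,"rz": -0.5,"fingers": 1},
])

```text
time: 10.32
position: [597.3, -97.9, 119.1]
ee_rot: [0.912, 0.409, 0.002, 0.001]
wrist_force: [-1.2, 0.5, 8.4]
width: 42.5
```

Run:
```python
from h import *
st=robot.read_state();print(st["position"],st["joint_pos"],st["wrist_force"],st["ft_torque"])
y=R.from_quat(st["ee_rot"]).as_matrix();print(np.degrees(np.arctan2(y[1,1],y[0,1])),y[:,2])
```

```text
[597.27364474 -97.89802307 119.10503369] [-0.32122674  0.83356581  0.75757996  1.76522933 -0.74488166  0.85056888
  0.06185124] [-1.20531654  0.45197085  8.36299951] [-0.03577823  0.16553688  0.05765002]
-41.68580588678556 [ 3.71953784e-03  3.72898438e-05 -9.99993082e-01]
```

Request:
drive_tool([
  {"x": 0,"y": 0,"z": -0.0001,"rx": 0,"ry": 0,"rz": -0.06,"fingers": 1},
  {"x": 0,"y": 0,"z": -0.0003,"rx": 0,"ry": 0,"rz": -0.18,"fingers": 1},
  {"x": 0,"y": 0,"z": -0.0006,"rx": 0,"ry": 0,"rz": -0.3,"fingers": 1},
  {"x": 0,"y": 0,"z": -0.0008,"rx": 0,"ry": 0,"rz": -0.42,"fingers": 1},
  {"x": 0,"y": 0,"z": -0.001,"rx": 0,"ry": 0,"rz": -0.54,"fingers": 1},
  {"x": 0,"y": 0,"z": -0.0013,"rx": 0,"ry": 0,"rz": -0.66,"fingers": 1},
  {"x": 0,"y": 0,"z": -0.0015,"rx": 0,"ry": 0,"rz": -0.78,"fingers": 1},
  {"x": 0,"y": 0,"z": -0.0017,"rx": 0,"ry": 0,"rz": -0.9,"fingers": 1},
  {"x": 0,"y": 0,"z": -0.0019,"rx": 0,"ry": 0,"rz": -1.02,"fingers": 1},
  {"x": 0,"y": 0,"z": -0.0022,"rx": 0,"ry": 0,"rz": -1.14,"fingers": 1},
  {"x": 0,"y": 0,"z": -0.0024,"rx": 0,"ry": 0,"rz": -1.26,"fingers": 1},
  {"x": 0,"y": 0,"z": -0.0026,"rx": 0,"ry": 0,"rz": -1.38,"fingers": 1},
  {"x": 0,"y": 0,"z": -0.0029,"rx": 0,"ry": 0,"rz": -1.5,"fingers": 1},
  {"x": 0,"y": 0,"z": -0.0031,"rx": 0,"ry": 0,"rz": -1.62,"fingers": 1},
  {"x": 0,"y": 0,"z": -0.0033,"rx": 0,"ry": 0,"rz": -1.74,"fingers": 1},
  {"x": 0,"y": 0,"z": -0.0036,"rx": 0,"ry": 0,"rz": -1.86,"fingers": 1},
  {"x": 0,"y": 0,"z": -0.0038,"rx": 0,"ry": 0,"rz": -1.98,"fingers": 1},
  {"x": 0,"y": 0,"z": -0.004,"rx": 0,"ry": 0,"rz": -2.1,"fingers": 1},
  {"x": 0,"y": 0,"z": -0.004,"rx": 0,"ry": 0,"rz": -2.1,"fingers": 1},
  {"x": 0,"y": 0,"z": -0.004,"rx": 0,"ry": 0,"rz": -2.1,"fingers": 1},
])

```text
time: 11.98
position: [595.7, -98.5, 123.1]
ee_rot: [0.1, 0.995, -0.0, 0.0]
wrist_force: [-5.2, -1.6, 11.1]
width: 42.5
```

Run:
```python
from h import *
st=robot.read_state();print(st["position"],st["joint_pos"],st["wrist_force"],st["ft_torque"])
y=R.from_quat(st["ee_rot"]).as_matrix();print(np.degrees(np.arctan2(y[1,1],y[0,1])),y[:,2])
```

```text
[595.67010829 -98.52319315 123.05643633] [ 0.00224748  0.7026993   0.1855024   1.75415112 -0.18536769  0.70125902
  1.65811309] [-5.2076198  -1.55085424 11.12651392] [-0.01802403  0.86586555  0.09461729]
78.57469034455009 [ 4.59631401e-04 -3.60238334e-04 -9.99999829e-01]
```

Request:
drive_tool([
  {"x": 0,"y": 0,"z": 0,"rx": 0,"ry": 0,"rz": 0,"fingers": 0},
  {"x": 0,"y": 0,"z": 0,"rx": 0,"ry": 0,"rz": 0,"fingers": 0},
  {"x": 0,"y": 0,"z": 0,"rx": 0,"ry": 0,"rz": 0,"fingers": 0},
  {"x": 0,"y": 0,"z": 0,"rx": 0,"ry": 0,"rz": 0.12,"fingers": 0},
  {"x": 0,"y": 0,"z": 0,"rx": 0,"ry": 0,"rz": 0.24,"fingers": 0},
  {"x": 0,"y": 0,"z": 0,"rx": 0,"ry": 0,"rz": 0.36,"fingers": 0},
  {"x": 0,"y": 0,"z": 0,"rx": 0,"ry": 0,"rz": 0.48,"fingers": 0},
  {"x": 0,"y": 0,"z": 0,"rx": 0,"ry": 0,"rz": 0.6,"fingers": 0},
  {"x": 0,"y": 0,"z": 0,"rx": 0,"ry": 0,"rz": 0.72,"fingers": 0},
  {"x": 0,"y": 0,"z": 0,"rx": 0,"ry": 0,"rz": 0.84,"fingers": 0},
  {"x": 0,"y": 0,"z": 0,"rx": 0,"ry": 0,"rz": 0.96,"fingers": 0},
  {"x": 0,"y": 0,"z": 0,"rx": 0,"ry": 0,"rz": 1.08,"fingers": 0},
  {"x": 0,"y": 0,"z": 0,"rx": 0,"ry": 0,"rz": 1.2,"fingers": 0},
  {"x": 0,"y": 0,"z": 0,"rx": 0,"ry": 0,"rz": 1.32,"fingers": 0},
  {"x": 0,"y": 0,"z": 0,"rx": 0,"ry": 0,"rz": 1.44,"fingers": 0},
  {"x": 0,"y": 0,"z": 0,"rx": 0,"ry": 0,"rz": 1.56,"fingers": 0},
  {"x": 0,"y": 0,"z": 0,"rx": 0,"ry": 0,"rz": 1.68,"fingers": 0},
  {"x": 0,"y": 0,"z": 0,"rx": 0,"ry": 0,"rz": 1.8,"fingers": 0},
  {"x": 0,"y": 0,"z": 0,"rx": 0,"ry": 0,"rz": 1.8,"fingers": 0},
])

```text
time: 13.57
position: [596.5, -97.0, 121.1]
ee_rot: [0.841, 0.541, 0.0, 0.001]
wrist_force: [0.2, -0.9, 0.2]
width: 85.5
```

Run:
```python
from look import *
st,im,d,W=main("w5")
m=(abs(W[...,0]-596)<35)&(abs(W[...,1]+97)<35)&(W[...,2]>110)&(W[...,2]<172)
q=W[m];print(np.histogram(q[:,2],bins=np.arange(120,174,2)))
pt=q[(q[:,2]>164)&(q[:,2]<172)]; print(pt.mean(0))
st,im,d=snap("scene");W=cloud("scene",st,d)
m=(abs(W[...,0]-596)<35)&(abs(W[...,1]+97)<35)&(W[...,2]>110)&(W[...,2]<172)
q=W[m];print(np.histogram(q[:,2],bins=np.arange(120,174,2)))
```

```text
13.5667 [596.5470547  -97.00718856 121.14605977] [8.41312310e-01 5.40549091e-01 5.77284936e-05 5.23172777e-04] [-0.28807195  0.80603297  0.6870746   1.7625157  -0.67338934  0.82262418
  0.29671777]
(array([   0,    0,    0,    0,    0,    0,    0,    9,   96,  163,  195,
        192,  200,  312,  795, 3711,  723,   92,  132,  129,  122,  237,
        119,  365,  375,   31]), array([120, 122, 124, 126, 128, 130, 132, 134, 136, 138, 140, 142, 144,
       146, 148, 150, 152, 154, 156, 158, 160, 162, 164, 166, 168, 170,
       172]))
[592.67925603 -93.29095108 167.64199595]
(array([ 0,  0,  0,  0,  0,  0,  0,  1,  4,  4,  4, 13,  9,  9, 27, 46, 24,
        6,  6,  3,  2,  3,  2,  8,  4,  0]), array([120, 122, 124, 126, 128, 130, 132, 134, 136, 138, 140, 142, 144,
       146, 148, 150, 152, 154, 156, 158, 160, 162, 164, 166, 168, 170,
       172]))
```

View pics/w5.png

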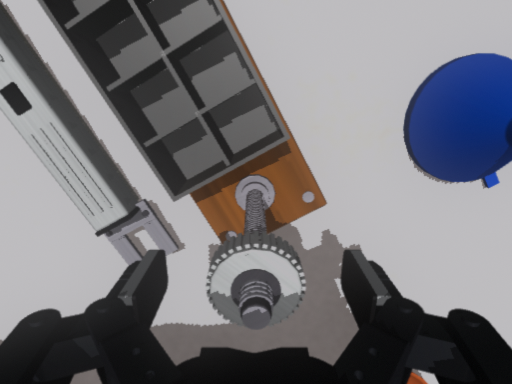

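Request:
drive_tool([
  {"x": 0,"y": 0,"z": 0,"rx": 0,"ry": 0,"rz": 0,"fingers": 1},
  {"x": 0,"y": 0,"z": 0,"rx": 0,"ry": 0,"rz": 0,"fingers": 1},
  {"x": 0,"y": 0,"z": 0,"rx": 0,"ry": 0,"rz": 0,"fingers": 1},
  {"x": 0,"y": 0,"z": 0,"rx": 0,"ry": 0,"rz": 0,"fingers": 1},
  {"x": 0,"y": 0,"z": -0.0001,"rx": 0,"ry": 0,"rz": -0.06,"fingers": 1},
  {"x": 0,"y": 0,"z": -0.0003,"rx": 0,"ry": 0,"rz": -0.18,"fingers": 1},
  {"x": 0,"y": 0,"z": -0.0006,"rx": 0,"ry": 0,"rz": -0.3,"fingers": 1},
  {"x": 0,"y": 0,"z": -0.0008,"rx": 0,"ry": 0,"rz": -0.42,"fingers": 1},
  {"x": 0,"y": 0,"z": -0.001,"rx": 0,"ry": 0,"rz": -0.54,"fingers": 1},
  {"x": 0,"y": 0,"z": -0.0013,"rx": 0,"ry": 0,"rz": -0.66,"fingers": 1},
  {"x": 0,"y": 0,"z": -0.0015,"rx": 0,"ry": 0,"rz": -0.78,"fingers": 1},
  {"x": 0,"y": 0,"z": -0.0017,"rx": 0,"ry": 0,"rz": -0.9,"fingers": 1},
  {"x": 0,"y": 0,"z": -0.0019,"rx": 0,"ry": 0,"rz": -1.02,"fingers": 1},
  {"x": 0,"y": 0,"z": -0.0022,"rx": 0,"ry": 0,"rz": -1.14,"fingers": 1},
  {"x": 0,"y": 0,"z": -0.0024,"rx": 0,"ry": 0,"rz": -1.26,"fingers": 1},
  {"x": 0,"y": 0,"z": -0.0026,"rx": 0,"ry": 0,"rz": -1.38,"fingers": 1},
  {"x": 0,"y": 0,"z": -0.0029,"rx": 0,"ry": 0,"rz": -1.5,"fingers": 1},
  {"x": 0,"y": 0,"z": -0.0029,"rx": 0,"ry": 0,"rz": -1.5,"fingers": 1},
  {"x": 0,"y": 0,"z": -0.0029,"rx": 0,"ry": 0,"rz": -1.5,"fingers": 1},
])

```text
time: 15.25
position: [595.8, -98.2, 125.0]
ee_rot: [0.247, 0.969, 0.0, 0.0]
wrist_force: [-3.3, -0.7, 4.5]
width: 42.0
```

Run:
```python
from h import *
st=robot.read_state();print(st["position"],st["joint_pos"],st["wrist_force"],st["ft_torque"])
y=R.from_quat(st["ee_rot"]).as_matrix();print(np.degrees(np.arctan2(y[1,1],y[0,1])),y[:,2])
```

```text
[595.79749298 -98.1979328  125.01612561] [-0.05286585  0.70925869  0.27521122  1.75440263 -0.27339748  0.71494279
  1.43740917] [-3.2912006  -0.66600023  4.53115098] [-0.07001446  0.63967431  0.06329525]
61.3418361878778 [ 5.56766636e-04 -6.33896946e-05 -9.99999843e-01]
```

Another 1.19 rad.

Request:
drive_tool([
  {"x": 0,"y": 0,"z": -0.0001,"rx": 0,"ry": 0,"rz": -0.06,"fingers": 1},
  {"x": 0,"y": 0,"z": -0.0003,"rx": 0,"ry": 0,"rz": -0.18,"fingers": 1},
  {"x": 0,"y": 0,"z": -0.0006,"rx": 0,"ry": 0,"rz": -0.3,"fingers": 1},
  {"x": 0,"y": 0,"z": -0.0008,"rx": 0,"ry": 0,"rz": -0.42,"fingers": 1},
  {"x": 0,"y": 0,"z": -0.001,"rx": 0,"ry": 0,"rz": -0.54,"fingers": 1},
  {"x": 0,"y": 0,"z": -0.0013,"rx": 0,"ry": 0,"rz": -0.66,"fingers": 1},
  {"x": 0,"y": 0,"z": -0.0015,"rx": 0,"ry": 0,"rz": -0.78,"fingers": 1},
  {"x": 0,"y": 0,"z": -0.0017,"rx": 0,"ry": 0,"rz": -0.9,"fingers": 1},
  {"x": 0,"y": 0,"z": -0.0019,"rx": 0,"ry": 0,"rz": -1.02,"fingers": 1},
  {"x": 0,"y": 0,"z": -0.0022,"rx": 0,"ry": 0,"rz": -1.12,"fingers": 1},
  {"x": 0,"y": 0,"z": -0.0023,"rx": 0,"ry": 0,"rz": -1.19,"fingers": 1},
  {"x": 0,"y": 0,"z": -0.0023,"rx": 0,"ry": 0,"rz": -1.19,"fingers": 1},
  {"x": 0,"y": 0,"z": -0.0023,"rx": 0,"ry": 0,"rz": -1.19,"fingers": 1},
  {"x": 0,"y": 0,"z": -0.0023,"rx": 0,"ry": 0,"rz": -1.19,"fingers": 0},
  {"x": 0,"y": 0,"z": -0.0023,"rx": 0,"ry": 0,"rz": -1.19,"fingers": 0},
  {"x": 0,"y": 0,"z": -0.0023,"rx": 0,"ry": 0,"rz": -1.19,"fingers": 0},
  {"x": 0,"y": 0,"z": -0.0023,"rx": 0,"ry": 0,"rz": -1.19,"fingers": 0},
])

```text
time: 16.67
position: [597.1, -96.8, 126.8]
ee_rot: [-0.34, 0.941, -0.0, 0.001]
wrist_force: [0.3, -0.2, 0.2]
width: 85.4
```

Run:
```python
from look import *
st,im,d,W=main("w6")
y=R.from_quat(st["ee_rot"]).as_matrix();print(np.degrees(np.arctan2(y[1,1],y[0,1])))
m=(abs(W[...,0]-596)<35)&(abs(W[...,1]+97)<35)&(W[...,2]>110)&(W[...,2]<172)
q=W[m];print(np.histogram(q[:,2],bins=np.arange(150,173,1)))
rel([560,20,371],down(np.radians(4.3)).as_quat())
```

```text
16.6667 [597.07205597 -96.77923135 126.83027536] [-3.39555804e-01  9.40585230e-01 -2.39669038e-04  1.10663714e-03] [ 0.15366287  0.68963452 -0.06259418  1.74532264  0.06053579  0.70630049
  2.32304292]
129.69958752925172
(array([ 126,  175,  186,  252,  598, 1225, 2809,  850,  136,   96,   80,
        127,  151,  121,  106,   98,  126,  339,  348,   85,   52,   75]), array([150, 151, 152, 153, 154, 155, 156, 157, 158, 159, 160, 161, 162,
       163, 164, 165, 166, 167, 168, 169, 170, 171, 172]))
shift [-0.0467  0.1133 -0.2442] rot [1.2000e-03 2.3000e-03 2.1888e+00]
```

Request:
drive_tool([
  {"x": 0,"y": 0,"z": -0.03,"rx": 0,"ry": 0,"rz": 0,"fingers": 0},
  {"x": 0,"y": 0,"z": -0.065,"rx": 0,"ry": 0,"rz": 0.12,"fingers": 0},
  {"x": -0.01,"y": 0.02,"z": -0.1,"rx": 0,"ry": 0,"rz": 0.24,"fingers": 0},
  {"x": -0.02,"y": 0.04,"z": -0.13,"rx": 0,"ry": 0,"rz": 0.36,"fingers": 0},
  {"x": -0.03,"y": 0.06,"z": -0.16,"rx": 0,"ry": 0,"rz": 0.48,"fingers": 0},
  {"x": -0.04,"y": 0.08,"z": -0.19,"rx": 0,"ry": 0,"rz": 0.6,"fingers": 0},
  {"x": -0.05,"y": 0.1,"z": -0.21,"rx": 0,"ry": 0,"rz": 0.72,"fingers": 0},
  {"x": -0.063,"y": 0.12,"z": -0.23,"rx": 0,"ry": 0,"rz": 0.84,"fingers": 0},
  {"x": -0.063,"y": 0.132,"z": -0.244,"rx": 0,"ry": 0,"rz": 0.96,"fingers": 0},
  {"x": -0.063,"y": 0.132,"z": -0.244,"rx": 0,"ry": 0,"rz": 1.08,"fingers": 0},
  {"x": -0.063,"y": 0.132,"z": -0.244,"rx": 0,"ry": 0,"rz": 1.2,"fingers": 0},
  {"x": -0.063,"y": 0.132,"z": -0.244,"rx": 0,"ry": 0,"rz": 1.32,"fingers": 0},
  {"x": -0.063,"y": 0.132,"z": -0.244,"rx": 0,"ry": 0,"rz": 1.44,"fingers": 0},
  {"x": -0.063,"y": 0.132,"z": -0.244,"rx": 0,"ry": 0,"rz": 1.56,"fingers": 0},
  {"x": -0.063,"y": 0.132,"z": -0.244,"rx": 0,"ry": 0,"rz": 1.68,"fingers": 0},
  {"x": -0.063,"y": 0.132,"z": -0.244,"rx": 0,"ry": 0,"rz": 1.8,"fingers": 0},
  {"x": -0.063,"y": 0.132,"z": -0.244,"rx": 0,"ry": 0,"rz": 1.92,"fingers": 0},
  {"x": -0.063,"y": 0.132,"z": -0.244,"rx": 0,"ry": 0,"rz": 2.04,"fingers": 0},
  {"x": -0.063,"y": 0.132,"z": -0.244,"rx": 0.001,"ry": 0.002,"rz": 2.189,"fingers": 0},
  {"x": -0.063,"y": 0.132,"z": -0.244,"rx": 0.001,"ry": 0.002,"rz": 2.189,"fingers": 0},
])

```text
time: 18.38
position: [560.3, 44.8, 370.8]
ee_rot: [0.681, 0.732, -0.0, 0.0]
wrist_force: [-0.3, 0.4, 0.1]
width: 85.3
```

Request:
drive_tool([
  {"x": 0,"y": 0,"z": 0,"rx": 0,"ry": 0,"rz": 0,"fingers": 0},
  {"x": 0,"y": 0,"z": 0,"rx": 0,"ry": 0,"rz": 0,"fingers": 0},
])

```text
time: 18.55
position: [560.3, 44.6, 370.8]
ee_rot: [0.679, 0.734, -0.0, 0.0]
wrist_force: [0.2, -0.0, 0.2]
width: 85.6
```

Run:
```python
from look import *
st,im,d,W=main("w7")
for nm,c in (("low",(596,-97)),("set",(574.5,181))):
    m=(abs(W[...,0]-c[0])<35)&(abs(W[...,1]-c[1])<35)&(W[...,2]>110)&(W[...,2]<200)
    q=W[m]
    pt=q[q[:,2]>163]; ct=q[(q[:,2]<162)&(q[:,2]>140)]
    print(nm," post",len(pt),pt.mean(0).round(1),np.median(pt[:,2]).round(1))
    top=q[(q[:,2]<160)&(q[:,2]>153)]
    print(" coll",len(ct),np.median(top[:,2]).round(2),cv2.minEnclosingCircle(top[:,:2].astype(np.float32)))
# lamp
q=W[(abs(W[...,0]-475)<45)&(abs(W[...,1]-40)<185)&(W[...,2]>12)&(W[...,2]<60)]
b=q[q[:,2]>31]; print("body",len(b),cv2.minAreaRect(b[:,:2].astype(np.float32)))
a=np.array([-np.sin(np.radians(4.3)),np.cos(np.radians(4.3))]);o=np.array([473,41.])
s=(q[:,:2]-o)@a; n=(q[:,:2]-o)@np.array([a[1],-a[0]])
for b in np.arange(-180,180,15):
    k=(s>=b)&(s<b+15)
    if k.sum(): print(b,k.sum(),np.round(np.percentile(q[k,2],[5,50,97]),1),np.round(np.percentile(n[k],[1,50,99]),1))
print(np.percentile(s,[.2,99.8]))
```

```text
18.55 [560.30851133  44.56761417 370.84976317] [ 6.78958657e-01  7.34176490e-01 -1.29389681e-04  7.75253568e-05] [-0.44296982  0.40222546  0.47149068  1.56950219 -0.19046952  1.21586782
  0.14072313]
low  post 83 [595.2 -96.5 167. ] 167.6
 coll 759 156.4 ((595.7147216796875, -98.25932312011719), 22.298919677734375)
set  post 127 [574.  181.2 167.6] 167.7
 coll 1311 156.25 ((574.2626342773438, 181.0049591064453), 21.866390228271484)
body 3213 ((472.60443115234375, 44.528785705566406), (35.8288459777832, 231.09060668945312), 3.8799784183502197)
-165 103 [14.9 16.5 18.5] [-25.4 -11.3  23.1]
-150 139 [15.3 16.7 18. ] [-25.9   9.1  23.6]
-135 172 [15.  16.7 18.5] [-25.1  -0.3  23.8]
-120 144 [15.5 34.4 36.9] [-25.9   4.3  23. ]
-105 182 [25.4 35.7 37.5] [-17.1   0.8  16. ]
-90 190 [30.5 35.8 37.7] [-17.1   1.2  16.1]
-75 198 [26.9 35.9 38. ] [-17.4   0.8  16.1]
-60 201 [26.2 35.7 38.2] [-16.8   1.   16.1]
-45 206 [28.  35.7 37.9] [-17.4   0.7  16.1]
-30 209 [25.4 35.4 37.5] [-16.8   1.3  16.2]
-15 219 [31.4 35.6 38.5] [-17.    1.3  16.2]
0 221 [26.8 36.1 38.6] [-17.5   1.5  16.2]
15 234 [25.6 35.4 37.2] [-16.6   0.9  16.2]
30 237 [29.5 35.8 37.9] [-17.3   1.4  16.3]
45 234 [25.4 35.6 38.1] [-16.    2.2  16.3]
60 250 [29.7 35.5 37.6] [-15.2   1.7  16.3]
75 240 [25.4 35.4 37.8] [-15.9   1.9  16.3]
90 266 [30.7 35.5 37.3] [-15.8   2.2  17.7]
105 314 [15.9 35.  37. ] [-23.2   3.1  25.2]
120 322 [14.9 16.5 18.1] [-24.1   1.5  25.8]
135 229 [14.6 16.2 17.7] [-24.3  -9.3  25.6]
150 237 [14.7 16.4 18. ] [-24.2  10.7  25.5]
165 34 [15.2 16.2 17.6] [-24.   -9.9  25.2]
[-161.09819516  166.3055746 ]
```

View pics/w7.png

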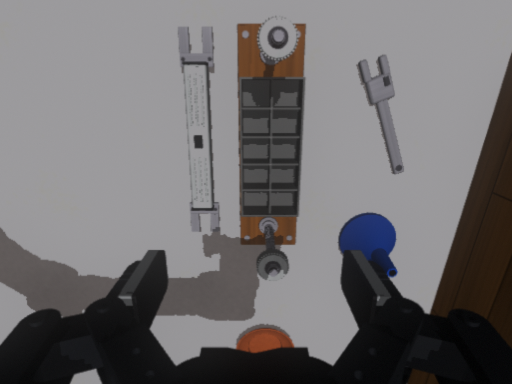

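Run:
```python
from look import *
rel([472.7,44,100],down(np.radians(4.1)).as_quat())
rel([472.7,44,4],down(np.radians(4.1)).as_quat())
```

```text
shift [ 0.0064 -0.0874  0.2709] rot [-0.0001  0.0002  0.006 ]
shift [ 0.0064 -0.0874  0.3669] rot [-0.0001  0.0002  0.006 ]
```

Request:
drive_tool([
  {"x": 0.003,"y": -0.03,"z": 0.01,"rx": 0,"ry": 0,"rz": 0,"fingers": 0.35},
  {"x": 0.006,"y": -0.065,"z": 0.02,"rx": 0,"ry": 0,"rz": 0.006,"fingers": 0.35},
  {"x": 0.0065,"y": -0.0875,"z": 0.05,"rx": 0,"ry": 0,"rz": 0.006,"fingers": 0.35},
  {"x": 0.0065,"y": -0.0875,"z": 0.09,"rx": 0,"ry": 0,"rz": 0.006,"fingers": 0.35},
  {"x": 0.0065,"y": -0.0875,"z": 0.13,"rx": 0,"ry": 0,"rz": 0.006,"fingers": 0.35},
  {"x": 0.0065,"y": -0.0875,"z": 0.17,"rx": 0,"ry": 0,"rz": 0.006,"fingers": 0.35},
  {"x": 0.0065,"y": -0.0875,"z": 0.21,"rx": 0,"ry": 0,"rz": 0.006,"fingers": 0.35},
  {"x": 0.0065,"y": -0.0875,"z": 0.25,"rx": 0,"ry": 0,"rz": 0.006,"fingers": 0.35},
  {"x": 0.0065,"y": -0.0875,"z": 0.28,"rx": 0,"ry": 0,"rz": 0.006,"fingers": 0.35},
  {"x": 0.0065,"y": -0.0875,"z": 0.29,"rx": 0,"ry": 0,"rz": 0.006,"fingers": 0.35},
  {"x": 0.0065,"y": -0.0875,"z": 0.29,"rx": 0,"ry": 0,"rz": 0.006,"fingers": 0.35},
  {"x": 0.0065,"y": -0.0875,"z": 0.29,"rx": 0,"ry": 0,"rz": 0.006,"fingers": 0.35},
])

```text
time: 19.6
position: [473.3, 43.9, 81.6]
ee_rot: [0.682, 0.731, 0.0, 0.0]
wrist_force: [-0.3, -0.3, 1.0]
width: 55.6
```

Run:
```python
from look import *
st,im,d,W=main("w8")
rel([472.7,44,4],down(np.radians(4.1)).as_quat()); print(st["width"])
```

```text
19.6 [473.25105662  43.88335798  81.56282673] [6.82235361e-01 7.31132547e-01 1.48851217e-04 2.97015850e-04] [-0.32837153  0.65358795  0.26061378  2.12925558 -0.40843429  0.40478856
  0.32793963]
shift [ 0.0001 -0.0014  0.0783] rot [ 0.0026  0.0002 -0.0023]
55.626029697542414
```

View pics/w8.png

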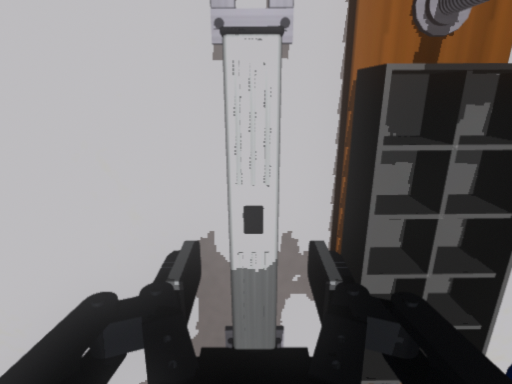

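Request:
drive_tool([
  {"x": 0,"y": -0.0005,"z": 0.03,"rx": 0,"ry": 0,"rz": 0,"fingers": 0.35},
  {"x": 0,"y": -0.0005,"z": 0.055,"rx": 0,"ry": 0,"rz": 0,"fingers": 0.35},
  {"x": 0,"y": -0.0005,"z": 0.07,"rx": 0,"ry": 0,"rz": 0,"fingers": 0.35},
  {"x": 0,"y": -0.0005,"z": 0.077,"rx": 0,"ry": 0,"rz": 0,"fingers": 0.35},
  {"x": 0,"y": -0.0005,"z": 0.077,"rx": 0,"ry": 0,"rz": 0,"fingers": 0.35},
  {"x": 0,"y": -0.0005,"z": 0.077,"rx": 0,"ry": 0,"rz": 0,"fingers": 0.35},
  {"x": 0,"y": -0.0005,"z": 0.077,"rx": 0,"ry": 0,"rz": 0,"fingers": 0.35},
])

```text
time: 20.23
position: [473.6, 44.3, 5.5]
ee_rot: [0.682, 0.731, 0.001, 0.001]
wrist_force: [0.3, -0.5, -0.6]
width: 55.4
```

Run:
```python
from h import *
st=robot.read_state();print(st["position"],R.from_quat(st["ee_rot"]).as_matrix()[:,2],st["joint_pos"][5])
```

```text
[473.56902299  44.3295441    5.53267823] [ 3.27544484e-03 -1.46289857e-04 -9.99994625e-01] 0.23739423825086856
```

Request:
drive_tool([
  {"x": 0,"y": 0,"z": 0,"rx": 0,"ry": 0,"rz": 0,"fingers": 1},
  {"x": 0,"y": 0,"z": 0,"rx": 0,"ry": 0,"rz": 0,"fingers": 1},
  {"x": 0,"y": 0,"z": 0,"rx": 0,"ry": 0,"rz": 0,"fingers": 1},
  {"x": 0,"y": 0,"z": 0,"rx": 0,"ry": 0,"rz": 0,"fingers": 1},
  {"x": 0,"y": 0,"z": 0,"rx": 0,"ry": 0,"rz": 0,"fingers": 1},
])

```text
time: 20.65
position: [472.9, 44.3, 5.2]
ee_rot: [0.682, 0.731, 0.001, 0.001]
wrist_force: [-0.9, 0.3, 8.2]
width: 33.1
```

Run:
```python
from h import *
st=robot.read_state();print(st["position"],R.from_quat(st["ee_rot"]).as_matrix()[:,2],st["joint_pos"])
p=st["position"]
# lamp centre rel: (472.7,44)->(585,41.9), yaw 4.1 -> 4.37
t=np.array([585,41.9,0]); 
rel([p[0],p[1],215],down(np.radians(4.2)).as_quat())
rel([585+p[0]-473.0,41.9,215],down(np.radians(4.37)).as_quat())
```

```text
[472.91455184  44.2808401    5.20398193] [ 2.08030064e-03  4.33976890e-04 -9.99997742e-01] [-0.28476146  0.80414229  0.197761    2.15416155 -0.64587528  0.23753616
  0.55469305]
shift [ 1.000e-04  4.000e-04 -2.098e-01] rot [ 0.0021 -0.0003 -0.0039]
shift [-0.0101  0.112  -0.2096] rot [ 0.0021 -0.0003 -0.0069]
```

Request:
drive_tool([
  {"x": 0,"y": 0,"z": -0.015,"rx": 0,"ry": 0,"rz": 0,"fingers": 1},
  {"x": 0,"y": 0,"z": -0.045,"rx": 0,"ry": 0,"rz": 0,"fingers": 1},
  {"x": 0,"y": 0,"z": -0.08,"rx": 0,"ry": 0,"rz": 0,"fingers": 1},
  {"x": 0,"y": 0,"z": -0.115,"rx": 0,"ry": 0,"rz": 0,"fingers": 1},
  {"x": 0,"y": 0,"z": -0.15,"rx": 0,"ry": 0,"rz": 0,"fingers": 1},
  {"x": 0,"y": 0,"z": -0.185,"rx": 0,"ry": 0,"rz": 0,"fingers": 1},
  {"x": 0,"y": 0.005,"z": -0.205,"rx": 0.001,"ry": 0,"rz": -0.004,"fingers": 1},
  {"x": -0.002,"y": 0.03,"z": -0.21,"rx": 0.002,"ry": 0,"rz": -0.007,"fingers": 1},
  {"x": -0.005,"y": 0.06,"z": -0.21,"rx": 0.002,"ry": 0,"rz": -0.007,"fingers": 1},
  {"x": -0.008,"y": 0.09,"z": -0.21,"rx": 0.002,"ry": 0,"rz": -0.007,"fingers": 1},
  {"x": -0.01,"y": 0.107,"z": -0.21,"rx": 0.002,"ry": 0,"rz": -0.007,"fingers": 1},
  {"x": -0.01,"y": 0.112,"z": -0.21,"rx": 0.002,"ry": 0,"rz": -0.007,"fingers": 1},
  {"x": -0.01,"y": 0.112,"z": -0.21,"rx": 0.002,"ry": 0,"rz": -0.007,"fingers": 1},
  {"x": -0.01,"y": 0.112,"z": -0.21,"rx": 0.002,"ry": 0,"rz": -0.007,"fingers": 1},
  {"x": -0.01,"y": 0.112,"z": -0.21,"rx": 0.002,"ry": 0,"rz": -0.007,"fingers": 1},
])

```text
time: 21.9
position: [582.6, 41.9, 213.6]
ee_rot: [0.68, 0.733, -0.002, -0.002]
wrist_force: [0.3, 0.1, -3.7]
width: 33.3
```

Run:
```python
from look import *
st,im,d,W=main("w9"); print(R.from_quat(st["ee_rot"]).as_matrix()[:,1:])
for c in ("wrist","scene","side"):
    if c!="wrist": st,im,d=snap(c);W=cloud(c,st,d);save("w9_"+c,im)
    q=W[(abs(W[...,0]-585)<50)&(abs(W[...,1]-42)<185)&(W[...,2]>195)&(W[...,2]<255)]
    a=np.array([-np.sin(np.radians(4.37)),np.cos(np.radians(4.37))]);o=np.array([585,41.9])
    s=(q[:,:2]-o)@a; n=(q[:,:2]-o)@np.array([a[1],-a[0]])
    print(c)
    for b in np.arange(-180,180,15):
        k=(s>=b)&(s<b+15)
        if k.sum(): print(b,k.sum(),np.round(np.percentile(q[k,2],[5,50,90,97]),1),np.round(np.percentile(n[k],[1,50,99]),1))
    print(np.percentile(s,[.2,99.8]))
```

```text
21.9 [582.564842    41.898238   213.59903469] [ 0.67988028  0.73331951 -0.00163215 -0.00162191] [-0.47102576  0.61543936  0.56615117  1.7333839  -0.40099659  0.91535421
  0.33762925]
[[ 9.97133659e-01 -4.59808478e-03]
 [ 7.55202800e-02 -1.88365741e-04]
 [-4.59917924e-03 -9.99989411e-01]]
wrist
-45 361 [242.5 244.  245.1 245.7] [-18.8  -2.5  14. ]
-30 1921 [242.9 244.  244.9 245.5] [-18.9  -2.5  13.9]
-15 2325 [243.  244.3 249.3 251.9] [-20.5  -2.5  15.6]
0 4708 [226.4 244.  250.9 252.9] [-32.   -2.4  26.9]
15 2608 [242.7 243.9 244.9 245.5] [-19.2  -2.8  13.8]
30 2957 [242.7 244.1 245.4 245.9] [-19.2  -2.7  13.8]
45 3356 [242.6 244.1 245.4 245.9] [-19.2  -2.7  13.7]
60 3782 [242.7 244.1 245.4 245.9] [-19.3  -2.6  13.7]
75 4308 [242.6 244.1 245.4 245.9] [-19.1  -2.9  13.7]
90 4857 [242.6 244.  245.2 245.8] [-18.9  -2.5  13.7]
105 2203 [224.  243.5 244.7 245.1] [-27.2  -2.8  21.6]
[-32.90964735 113.69272705]
scene
-180 4 [224.  224.8 225.6 225.8] [-22.4  -1.8  19.6]
-165 51 [221.6 224.8 226.8 227.4] [-26.5   8.6  23.5]
-150 53 [222.  225.  226.7 227.6] [-27.3   7.2  24.2]
-135 51 [221.5
[... 1625 characters left out ...]
.4 236.5 243.4 244.5] [-22.7 -17.5  14.2]
-15 165 [214.6 240.8 249.2 252.9] [-34.  -19.7  27.7]
0 51 [218.  242.6 251.  253.6] [-34.4  -0.3  18.4]
15 24 [210.1 225.5 236.2 240.4] [-20.9 -18.7 -14.8]
30 42 [209.3 226.  238.3 240.1] [-20.4 -17.2   0.1]
45 53 [210.4 227.4 241.3 243.1] [-19.8 -17.3 -12.9]
60 59 [211.2 231.1 243.4 244.5] [-20.2 -17.1  -2. ]
75 65 [211.8 235.9 244.3 245. ] [-20.4 -16.9   7.3]
90 67 [210.4 235.7 243.4 243.8] [-20.  -16.6  13.4]
105 54 [218.8 230.  243.4 243.9] [-28.8 -17.9  12. ]
120 16 [219.7 223.7 224.9 225.4] [-28.9 -24.1 -13.1]
135 19 [220.4 223.4 224.5 226.3] [-27.8 -22.8  15.2]
150 27 [220.6 223.1 224.8 225.1] [-27.9   6.9  21.8]
[-166.32160985  161.14344804]
```

View pics/w9.png

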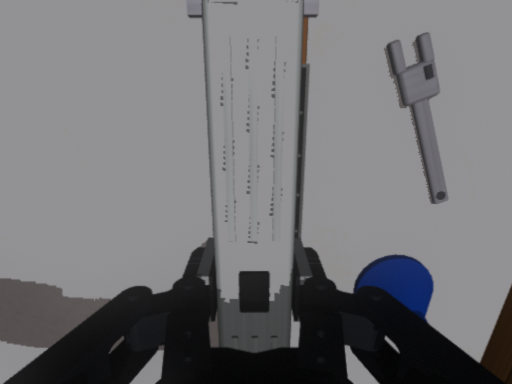

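Request:
drive_tool([
  {"x": 0.001,"y": 0,"z": 0.01,"rx": 0,"ry": 0,"rz": 0,"fingers": 1},
  {"x": 0.001,"y": 0,"z": 0.02,"rx": 0,"ry": 0,"rz": 0,"fingers": 1},
  {"x": 0.001,"y": 0,"z": 0.02,"rx": 0,"ry": 0,"rz": 0,"fingers": 1},
  {"x": 0.001,"y": 0,"z": 0.02,"rx": 0,"ry": 0,"rz": 0,"fingers": 1},
])

```text
time: 22.38
position: [583.4, 43.0, 192.7]
ee_rot: [0.68, 0.733, -0.002, -0.001]
wrist_force: [0.2, 0.4, -3.2]
width: 33.5
```

Run:
```python
from look import *
st,im,d,W=main("w10");m=R.from_quat(st["ee_rot"]).as_matrix(); print(m[:,2],np.degrees(np.arctan2(m[1,1],m[0,1])))
q=W[(abs(W[...,0]-585)<50)&(abs(W[...,1]-42)<185)&(W[...,2]>175)&(W[...,2]<235)]
a=np.array([-np.sin(np.radians(4.37)),np.cos(np.radians(4.37))]);o=np.array([585,41.9])
s=(q[:,:2]-o)@a; n=(q[:,:2]-o)@np.array([a[1],-a[0]])
for b in np.arange(30,100,15):
    k=(s>=b)&(s<b+15); print(b,np.round(np.percentile(n[k],[1,50,99]),1),np.median(q[k,2]))
t=(abs(n)<15)&(q[:,2]>215)
# black end band / body end at s
print("body end",s[t].max(), "tcp n,s",(st["position"][:2]-o)@np.array([a[1],-a[0]]),(st["position"][:2]-o)@a)
rel([585-.08,42.9,st["position"][2]],down(np.radians(4.37)).as_quat())
```

```text
22.3833 [583.41575992  42.99959594 192.70586044] [ 0.67970833  0.73347879 -0.00182813 -0.00145445] [-0.46223628  0.64106741  0.55047071  1.75194737 -0.41960635  0.87303198
  0.35162903]
[-4.61880823e-03 -7.04574429e-04 -9.99989085e-01] 4.357953836718862
30 [-18.3  -1.8  14.7] 223.25988059498783
45 [-18.3  -1.8  14.6] 223.20318460914817
60 [-18.4  -1.7  14.5] 223.18592059114673
75 [-18.3  -2.   14.6] 223.1983736602906
90 [-18.1  -1.6  14.6] 223.05509854080043
body end 111.05148961790479 tcp n,s -1.4958484829657104 1.2171134608038368
shift [0.     0.0009 0.0006] rot [-0.0033  0.0005 -0.0003]
```

Request:
drive_tool([
  {"x": 0.001,"y": 0.0018,"z": 0.0,"rx": -0.003,"ry": 0,"rz": 0,"fingers": 1},
  {"x": 0.001,"y": 0.0018,"z": 0.008,"rx": -0.003,"ry": 0,"rz": 0,"fingers": 1},
  {"x": 0.001,"y": 0.0018,"z": 0.015,"rx": -0.003,"ry": 0,"rz": 0,"fingers": 1},
  {"x": 0.001,"y": 0.0018,"z": 0.02,"rx": -0.003,"ry": 0,"rz": 0,"fingers": 1},
  {"x": 0.001,"y": 0.0018,"z": 0.02,"rx": -0.003,"ry": 0,"rz": 0,"fingers": 1},
  {"x": 0.001,"y": 0.0018,"z": 0.02,"rx": -0.003,"ry": 0,"rz": 0,"fingers": 1},
])

```text
time: 22.93
position: [585.7, 43.9, 173.3]
ee_rot: [0.68, 0.733, -0.0, 0.0]
wrist_force: [1.0, -0.3, -3.9]
width: 33.2
```

Run:
```python
from look import *
a=np.array([-np.sin(np.radians(4.37)),np.cos(np.radians(4.37))]);o=np.array([585,41.9]);nn=np.array([a[1],-a[0]])
st,im,d,W=main("w11");m=R.from_quat(st["ee_rot"]).as_matrix(); print(m[:,2])
for c in ("wrist","scene","side"):
    if c!="wrist": st,im,d=snap(c);W=cloud(c,st,d)
    q=W[(abs(W[...,0]-585)<50)&(abs(W[...,1]-42)<190)&(W[...,2]>165)&(W[...,2]<220)]
    s=(q[:,:2]-o)@a; n=(q[:,:2]-o)@nn
    k=(q[:,2]<195)&(abs(s)>118);
    print(c,"s",np.percentile(s,[.3,99.7]).round(1),"n",[np.percentile(n[(s>b)&(s<b+50)],[1,99]).round(1).tolist() for b in (30,60,-170,120) if ((s>b)&(s<b+50)).any()],np.median(q[(s>40)&(s<90)&(abs(n)<12),2]))
    print("fork z",[np.median(q[k&(g*s>0),2]).round(1) for g in (-1,1) if (k&(g*s>0)).any()])
    if c!="wrist":
        e=proj(c,st,np.array([[596,-98,165],[574,181,165]])).astype(int)
        t=[cv2.resize(im[v-25:v+25,u-32:u+32],None,fx=6,fy=6,interpolation=cv2.INTER_CUBIC) for u,v in e]
        save("w11_"+c,np.hstack(t))
```

```text
22.9333 [585.67960245  43.90623545 173.31711147] [ 6.79794820e-01  7.33402299e-01 -2.56324723e-04  7.22938115e-05] [-0.45250051  0.66537145  0.53405879  1.76757343 -0.43922987  0.83001724
  0.36591201]
[-2.42455542e-04 -4.74268199e-04 -9.99999858e-01]
wrist s [-30.6 115. ] n [[-16.1, 16.8], [-16.0, 16.8]] 204.01803680866817
fork z []
scene s [-162.4  163.5] n [[-15.2, 19.0], [-15.1, 19.0], [-24.3, 26.3], [-25.3, 25.7]] 204.5443588989557
fork z [np.float64(184.7), np.float64(185.1)]
side s [-164.8  163. ] n [[-18.4, 3.6], [-21.4, 10.1], [-25.3, 25.7], [-25.3, 25.0]] 202.36891004412257
fork z [np.float64(183.0), np.float64(183.4)]
```

View pics/w11_scene.png

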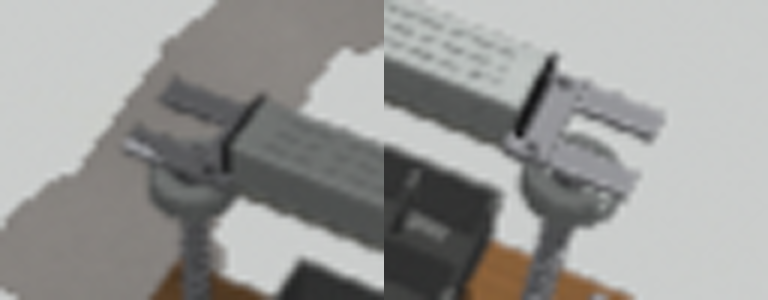

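View pics/w11_side.png

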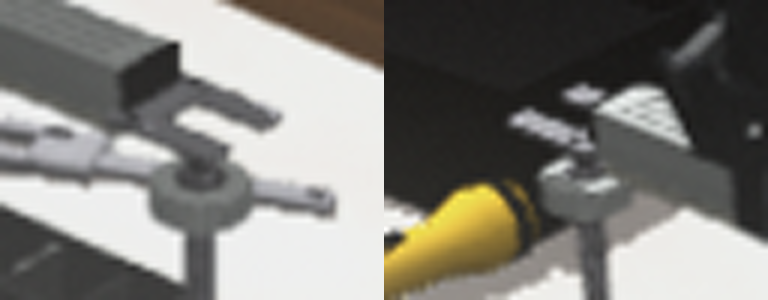

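Request:
drive_tool([
  {"x": 0,"y": 0,"z": 0.006,"rx": 0,"ry": 0,"rz": 0,"fingers": 1},
  {"x": 0,"y": 0,"z": 0.012,"rx": 0,"ry": 0,"rz": 0,"fingers": 1},
  {"x": 0,"y": 0,"z": 0.018,"rx": 0,"ry": 0,"rz": 0,"fingers": 1},
  {"x": 0,"y": 0,"z": 0.021,"rx": 0,"ry": 0,"rz": 0,"fingers": 1},
  {"x": 0,"y": 0,"z": 0.021,"rx": 0,"ry": 0,"rz": 0,"fingers": 1},
  {"x": 0,"y": 0,"z": 0.021,"rx": 0,"ry": 0,"rz": 0,"fingers": 1},
])

```text
time: 23.58
position: [585.9, 43.9, 152.6]
ee_rot: [0.68, 0.733, -0.0, 0.0]
wrist_force: [1.0, -0.0, -3.7]
width: 33.5
```

```bash
cat > chk.py <<'E'
from look import *
def chk(nm):
    a=np.array([-np.sin(np.radians(4.37)),np.cos(np.radians(4.37))]);o=np.array([585,41.9]);nn=np.array([a[1],-a[0]])
    for c in ("scene","side"):
        st,im,d=snap(c);W=cloud(c,st,d)
        q=W[(abs(W[...,0]-585)<50)&(abs(W[...,1]-42)<190)&(W[...,2]>148)&(W[...,2]<200)]
        s=(q[:,:2]-o)@a; n=(q[:,:2]-o)@nn
        print(c,"s",np.percentile(s,[.3,99.7]).round(1),"n",[np.percentile(n[(s>b)&(s<b+40)],[1,99]).round(1).tolist() for b in (-170,125)])
        print("fork z",[np.median(q[(g*s>145)&(q[:,2]<166)&(abs(n)>10),2]).round(1) for g in (-1,1)],"body top",[np.percentile(q[(g*s>60)&(g*s<105),2],90).round(1) for g in (-1,1)])
        e=proj(c,st,np.array([[596,-98,160],[574,181,160]])).astype(int)
        save(nm+"_"+c,np.hstack([cv2.resize(im[v-25:v+25,u-32:u+32],None,fx=6,fy=6,interpolation=cv2.INTER_CUBIC) for u,v in e]))
E
python3 -c "
from chk import *
st=robot.read_state();print(st['position'],st['wrist_force'],st['ft_torque']);chk('c1')"
```

```text
[585.93446071  43.91084394 152.55073041] [ 9.59566114e-01 -8.28815796e-04 -3.70963761e+00] [-0.02184228  0.02773914 -0.00488497]
scene s [-164.2  163.8] n [[-23.9, 26.5], [-24.4, 25.7]]
fork z [np.float64(162.8), np.float64(163.7)] body top [np.float64(184.7), np.float64(184.6)]
side s [-164.7  162.5] n [[-25.3, 26.6], [-24.8, 26.5]]
fork z [np.float64(160.8), np.float64(162.2)] body top [np.float64(182.3), np.float64(182.1)]
```

View pics/c1_scene.png

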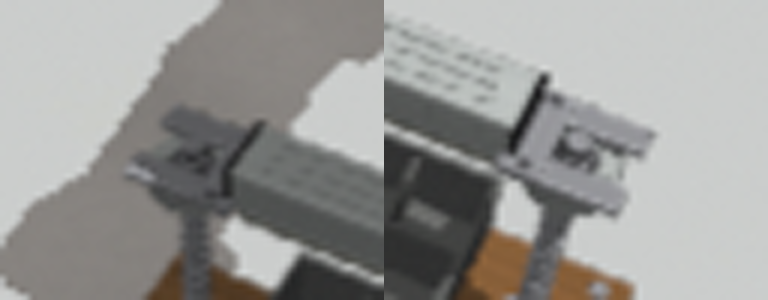

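View pics/c1_side.png

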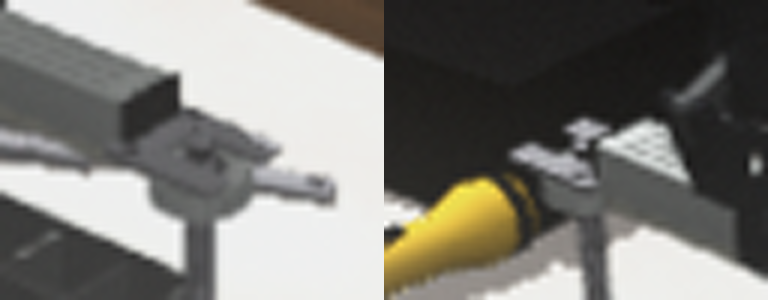

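Both posts stand in their slots and there has been no contact yet, so I'll lower the last few millimetres.

Request:
drive_tool([
  {"x": 0,"y": 0,"z": 0.001,"rx": 0,"ry": 0,"rz": 0,"fingers": 1},
  {"x": 0,"y": 0,"z": 0.002,"rx": 0,"ry": 0,"rz": 0,"fingers": 1},
  {"x": 0,"y": 0,"z": 0.0025,"rx": 0,"ry": 0,"rz": 0,"fingers": 1},
  {"x": 0,"y": 0,"z": 0.0025,"rx": 0,"ry": 0,"rz": 0,"fingers": 1},
])

```text
time: 24.02
position: [586.1, 44.0, 150.4]
ee_rot: [0.68, 0.733, 0.0, 0.0]
wrist_force: [-0.3, 0.6, -3.5]
width: 33.3
```

Request:
drive_tool([
  {"x": 0,"y": 0,"z": 0.0005,"rx": 0,"ry": 0,"rz": 0,"fingers": 1},
  {"x": 0,"y": 0,"z": 0.001,"rx": 0,"ry": 0,"rz": 0,"fingers": 1},
  {"x": 0,"y": 0,"z": 0.001,"rx": 0,"ry": 0,"rz": 0,"fingers": 1},
  {"x": 0,"y": 0,"z": 0.001,"rx": 0,"ry": 0,"rz": 0,"fingers": 1},
])

```text
time: 24.35
position: [586.2, 44.0, 150.0]
ee_rot: [0.68, 0.733, 0.0, 0.0]
wrist_force: [-1.8, 1.0, 3.1]
width: 33.5
```

Request:
drive_tool([
  {"x": 0,"y": 0,"z": 0.0005,"rx": 0,"ry": 0,"rz": 0,"fingers": 1},
  {"x": 0,"y": 0,"z": 0.0005,"rx": 0,"ry": 0,"rz": 0,"fingers": 1},
])

```text
time: 24.52
position: [586.2, 44.0, 150.0]
ee_rot: [0.68, 0.733, 0.001, 0.0]
wrist_force: [-3.3, 0.4, 8.7]
width: 33.2
```

```bash
python3 -c "
from chk import *
st=robot.read_state();print(st['position'],st['wrist_force'],st['ft_torque']);chk('c2')"
```

```text
[586.17124828  44.01631399 149.95045334] [-3.33653094  0.3667871   8.68206475] [0.06170965 0.7894689  0.02347986]
scene s [-162.7  163.7] n [[-23.5, 26.0], [-24.1, 26.0]]
fork z [np.float64(160.8), np.float64(161.2)] body top [np.float64(182.0), np.float64(182.1)]
side s [-163.8  161.7] n [[-24.7, 25.8], [-25.1, 25.6]]
fork z [np.float64(158.6), np.float64(159.5)] body top [np.float64(179.9), np.float64(179.9)]
```

Level and seated, so I'll release it and back off.

Request:
drive_tool([
  {"x": 0,"y": 0,"z": 0,"rx": 0,"ry": 0,"rz": 0,"fingers": 0.6},
  {"x": 0,"y": 0,"z": 0,"rx": 0,"ry": 0,"rz": 0,"fingers": 0.4},
  {"x": 0,"y": 0,"z": 0,"rx": 0,"ry": 0,"rz": 0,"fingers": 0.2},
  {"x": 0,"y": 0,"z": 0,"rx": 0,"ry": 0,"rz": 0,"fingers": 0},
  {"x": 0,"y": 0,"z": 0,"rx": 0,"ry": 0,"rz": 0,"fingers": 0},
  {"x": 0,"y": 0,"z": -0.015,"rx": 0,"ry": 0,"rz": 0,"fingers": 0},
  {"x": 0,"y": 0,"z": -0.045,"rx": 0,"ry": 0,"rz": 0,"fingers": 0},
  {"x": 0,"y": 0,"z": -0.08,"rx": 0,"ry": 0,"rz": 0,"fingers": 0},
  {"x": 0,"y": 0,"z": -0.12,"rx": 0,"ry": 0,"rz": 0,"fingers": 0},
  {"x": 0,"y": 0,"z": -0.16,"rx": 0,"ry": 0,"rz": 0,"fingers": 0},
  {"x": 0,"y": 0,"z": -0.2,"rx": 0,"ry": 0,"rz": 0,"fingers": 0},
  {"x": 0,"y": 0,"z": -0.22,"rx": 0,"ry": 0,"rz": 0,"fingers": 0},
  {"x": 0,"y": 0,"z": -0.22,"rx": 0,"ry": 0,"rz": 0,"fingers": 0},
  {"x": 0,"y": 0,"z": -0.22,"rx": 0,"ry": 0,"rz": 0,"fingers": 0},
])

```text
time: 25.78
position: [586.4, 44.0, 369.9]
ee_rot: [0.68, 0.733, 0.001, 0.001]
wrist_force: [-0.5, 0.1, -0.3]
width: 85.5
```

Run:
```python
from chk import *
chk("c3")
st,im,d,W=main("w12")
a=np.array([-np.sin(np.radians(4.37)),np.cos(np.radians(4.37))]);o=np.array([585,41.9]);nn=np.array([a[1],-a[0]])
q=W[(abs(W[...,0]-585)<50)&(abs(W[...,1]-42)<190)&(W[...,2]>148)&(W[...,2]<200)]
s=(q[:,:2]-o)@a; n=(q[:,:2]-o)@nn
print(np.percentile(s,[.3,99.7]))
for b in np.arange(-165,166,30):
    k=(s>=b)&(s<b+30)
    if k.sum(): print(b,np.round(np.percentile(q[k,2],[5,50,97]),1),np.round(np.percentile(n[k],[1,99]),1))
for g in (-1,1):
    p=q[(q[:,2]>165)&(g*s>133)&(abs(n)<12)]; print("post",len(p),((p[:,:2]-o)@a).mean(),((p[:,:2]-o)@nn).mean(),np.median(p[:,2]))
for t in ["torch","spanner","funnel","saucer"]:
    r=models.regions_of("scene",t)
    if r:
        m=cams  # compare with first
        print(t,r[0]["rect"].__class__,np.round(r[0]["rect"],1))
```

```text
scene s [-162.8  163.6] n [[-23.5, 26.5], [-23.5, 25.5]]
fork z [np.float64(161.3), np.float64(161.1)] body top [np.float64(181.9), np.float64(182.1)]
side s [-165.   161.8] n [[-25.3, 26.1], [-25.1, 25.1]]
fork z [np.float64(158.6), np.float64(159.5)] body top [np.float64(179.6), np.float64(179.5)]
25.8833 [585.12742558  44.31549662 367.54614365] [ 6.79670464e-01  7.33517244e-01 -5.47140655e-04 -4.62802493e-04] [-0.52358923  0.47809632  0.64614195  1.51045478 -0.29557626  1.25368571
  0.23766416]
[-161.17433742  164.98167108]
-165 [156.1 161.4 168.7] [-23.2  24.9]
-135 [157.4 162.  181.4] [-23.8  25.7]
-105 [179.1 180.6 182.3] [-16.   16.8]
-75 [179.  180.6 182.4] [-15.5  17.6]
-45 [178.8 180.5 182.3] [-16.2  17.2]
-15 [179.1 180.7 183.5] [-15.7  16.8]
15 [178.7 180.4 182.4] [-16.2  17.4]
45 [178.8 180.5 182.4] [-15.8  17.1]
75 [178.8 180.4 182.5] [-16.3  16.6]
105 [159.  161.9 181.2] [-23.9  25.2]
135 [155.8 161.1 168.2] [-24.2  24.7]
165 [159.7 160.9 162.6] [-22.5  24.1]
post 66 -139.35962665751885 -0.2240494597639451 168.2074120536969
post 123 139.77129057444628 0.08922727949844185 167.78702232827362
torch <class 'list'> [397.6 267.1  31.5  50.9]
spanner <class 'list'> [275.2 273.4  69.3  17.9]
funnel <class 'list'> [206.9 231.1  35.9  42.2]
saucer <class 'list'> [175.6 161.2  37.3  28.7]
```

View pics/w12.png

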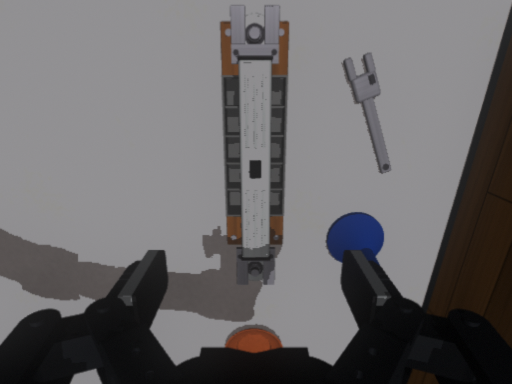

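View pics/c3_scene.png

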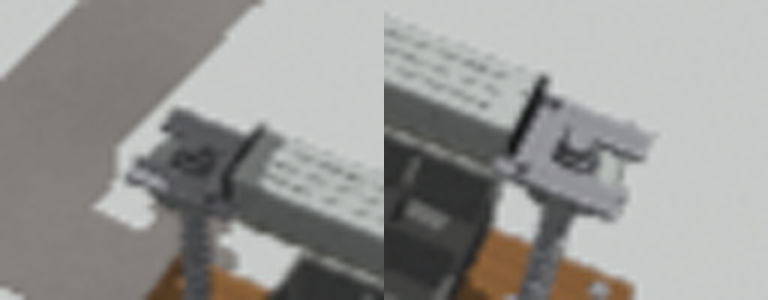

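The lamp sits level (body top 180.4 to 180.7 mm along its length), with the posts in the slots at (254,32) and (255,267). I'm handing it in.

```bash
python3 -c "
from h import *
print(job.sign_off())"
```

```text
the job is handed in; nothing more can be done
None
```

The lamp is back on its posts and level, and I handed the job in at about 26 s of the 69 s allowed. The sign-off gives no verdict, so these are my own measurements.

- **What I did:** I lifted the lamp off and laid it on the bench beside the stand. I then turned the low collar (on the -y post) counter-clockwise about 5.3 rad in two grips and put the lamp back with a fork round each post.
- **Collars:** The raised collar measured 156.4 mm and the other 156.25 mm, taken just before the lamp went back on. That other collar read 156.24 mm before I turned the low one, so it had not moved.
- **Lamp:**
  - The body top reads 180.4–180.7 mm along its whole length, so it is level to well under 0.015 rad.
  - By the wrist camera, the posts sit within about 1 mm of the middle of the slots across their width. The lamp is centred between the posts to about 2 mm lengthwise.
- **Bystanders:** The torch, spanner, funnel and saucer show up within a few pixels of where they started. I made no contact with any of them.
- **Small disagreements:** The scene and side cameras differ by about 2 mm in absolute height, which is within calibration. The side camera also shows the forks 0.9 mm apart in height; the scene camera shows 0.2 mm.

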